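# Clamp a beaker in a mixer's three-jaw chuck and charge it with grinding balls

### The arm

A 6-joint arm with a two-finger parallel gripper is mounted at the origin on the work surface; the furniture and walls round the work are solid. World frame = base frame: x ahead of the robot, y to its left, z up, the work surface at z = 0. Lengths are in mm, angles in rad, forces in N, time in s.
With the tool pointing down it reaches from about 350 to 975 mm from the base axis. Payload 7.1 kg.
Tool frame: the origin (TCP) lies midway between the tips of the shut fingers; the grasp point (between the pads) lies 19 mm behind it; z points along the fingers, y is the line along which they close (so a half turn about z gives the same grasp; the last joint's range is limited). The gripper opens to 88 mm and grips with 3 to 60 N. Pads are 20 mm wide; open, the fingers measure 115 mm over their backs; the gripper's body (75 mm by 178 mm) begins 61 mm behind the grasp point.
Start: joints at [1.219, 0.423, 1.63, -0, 1.089, -0.019], TCP at [204.15, 590.701, 222.675] pointing down, gripper open.
Joint ranges: [-3, 3], [-0.9, 2.11], [0.09, 2.58], [-1.31, 4.45], [0.11, 2.69], [-2.54, 2.54]. Speed limits (rad/s): [2.39, 2.39, 3.01, 3.14, 3.14, 3.14].

### API

Orientations are given as a rotation vector (axis times angle).
In Python, from workcell import ctrl gives the robot as it stands. The module is installed in compiled form; this text tells all that it offers.
- The arm moves only by the tool apply_moves, never from a script. Its argument "targets" is a list of rows, each a list of 3 entries, a list of its own where there are three numbers: the opening, from -1 (shut) to 1 (fully open), then the shift along the tool's x, y, z normalised to -1 to 1, where 1 is 5 cm, then the turn, a rotation vector about the tool's x, y, z normalised to -1 to 1, where 1 is 90 degrees. In form: [[jaw, [x, y, z], [wx, wy, wz]], ...]. A call has 1 to 8 rows; each row shifts and turns the commanded pose from where the row before left it, along the tool's axes as they then stand; what a row does not reach is not made up. A row lasts 1/8 s, in which the tool goes at most 62.5 mm and 10.7 degrees, less where a joint would pass 70% of its speed; a pose out of reach is approached as far as the arm can. A call with a number of a shift or a turn outside -1 to 1 is refused whole. A call with a gripper value outside its range is refused whole. The fingers move at their own pace and stop on an object; the grip force is fixed at half the most. Time passes only in rows, so rows that do not move let the fingers close. It gives the time, the measured TCP pose, the force, the opening and the grip force at its end, in the units of the state.
- ctrl.get_obs(): the state, without advancing time (a new reading comes with each control period).
- ctrl.get_image(name): name is "scene" or "top" or "wrist"; returns a dict with "pixels" (400x640x3 uint8, blue, green, red), "camera_matrix" (3x3 intrinsics, pixels), "view" (4x4, takes a point from world to camera coordinates); the wrist camera has in their place "hand_eye" (4x4, takes a point from camera to tool coordinates, whose origin is the TCP and whose axes are the flange's). Camera axes: x right, y down, z forward; pixel columns grow to the right and rows downward; lengths in mm; the calibration is good to about 2 mm. A picture is of the moment at which its call begins: read the wrist's pose just before it. There is no depth.
- ctrl.close_job(): hands the job in; it is judged then, once.
Trained networks look in the newest picture that a camera, given by its name, has taken for a name from the list of things; names that differ only in an ending like _2 or _b are one class to them, and where a whole thing is asked for, a point or a joint stands for the part that bears it (a point fixed in the world has none). Each returns a list of dicts, best first, with "score" (0 to 1); they miss things now and then, are a little off and sometimes report something else, mostly with a low value. They report only what shows in the picture. A call takes as long as a camera call. They do not tell look-alikes from the thing itself.
- ctrl.masks_of(label, camera): "region" (400x640 bool, what is visible of it) and "bbox" ([left, top, right, bottom] in pixels, round what is visible of it).
- ctrl.pinpoint(label, camera): "xy" ([column, row] in pixels: a listed point, or the origin of a listed thing).
The state is a dict: "t": time; "qpos": joint angles; "qvel": joint speeds; "joint_torque": joint torques, N m; "ee_pos": TCP position; "orientation": TCP orientation; "ft_force": force on the tool from outside, world axes, zero at the start; "moment": the same for the moment, N m; "width": finger opening in mm; "grasp_force": force on a finger pad.
Only numpy, scipy, OpenCV 4.12 (cv2) and the standard library are available. Lean on these libraries where they do the work, as an engineer would, in place of code of your own. Each camera call takes 0.05 s, during which the arm holds its last target. There are 200 camera calls.

### The job

Get the bead mixer ready: stand the small empty beaker upright on the mixer's chuck face between the three open jaws and turn the chuck sleeve clockwise (seen from above) by its bars until all three jaws grip the beaker firmly. Then tip the three grinding balls from the scoop into the clamped beaker without touching them with the fingers, and lay the scoop level on the bench again. Do not knock over or shift the lidded sample cup or the wash bottle.

Things in the scene. Friction and masses are not known exactly. Their poses are not given: they have to be found in the camera images.
- mixer: bead mixer, fixed: white base 176 mm square, 32 mm high; on it a knurled steel sleeve (112 mm across, 47 to 68 mm above the bench) with four bars; above it the chuck face, an aluminium disc 114 mm across, top 74 mm above the bench, with three jaws. A block heater stands behind it to the right; bars on the robot side are clear. Origin on the chuck axis at bench height, z up
- chuck_seat (a point): centre of the chuck face (74 mm above the bench), where the vessel's underside stands; the axis is vertical
- sleeve (a joint): angle of the chuck sleeve (rad), 0 = jaws fully open, grows as the sleeve turns clockwise seen from above, stop at 1.9. Each radian moves all three jaws 7 mm inward; pad faces stand at radius 34 mm minus 7 mm per rad, so they meet the beaker at about 1.15; a further 0.15 to 0.3 grips it hard. Stiff (0.3 N m of friction): stays where it is left
- bar0 (a point): middle of the grip length of a sleeve bar: horizontal round steel bar 10 mm thick, pointing outward from the sleeve, free from radius 60 to 97 mm, 57 mm above the bench, black ball of 18 mm at its end (outermost 115 mm from the axis). The point lies on the bar's centre line 83 mm from the chuck axis and turns with the sleeve
- bar1 (a point): the same on the next bar, a quarter turn anticlockwise seen from above
- bar2 (a point): the same on the bar half a turn from bar0
- bar3 (a point): the same on the bar half a turn from bar1
- jaw0: jaw of the chuck, steel with a smooth black plastic pad 13 mm wide on springs (3 mm of give), top 22.5 mm above the chuck face, at most 60 mm from the axis; origin on the chuck axis at bench height when open, its x axis points outward along its slot; it slides inward
- jaw1: the same, 120 degrees anticlockwise from jaw0 seen from above
- jaw2: the same, 240 degrees anticlockwise from jaw0
- beaker: small clear glass beaker, 52 mm across, 66 mm high, wall about 2 mm, inside about 45 mm across; origin at the centre of its underside, z up. 60 g
- scoop: charging scoop 186 mm long: steel U-shaped trough 82 mm long, 28 mm wide outside, 24 inside, open at the front (mouth), straight black handle behind. Origin on the bench under the joint of handle and trough, x toward the mouth, z up. Level, the trough floor rises 10 degrees toward the mouth, so the balls stay at its back; it rests level on the trough's back and a foot under the handle's end. 140 g
- scoop_grip (a point): middle of the scoop's handle: a bar 14 mm wide and 22 mm high along the scoop's x, free for 25 mm either way; the point is 25 mm above the scoop's underside
- scoop_lip (a point): middle of the trough floor's edge at the open mouth, 126 mm ahead of scoop_grip and 9 mm lower than it; the side walls there stand 21 mm above it
- ball0: white ceramic grinding ball, 18 mm across, in the trough; origin at its centre
- ball1: second ball, the same
- ball2: third ball, the same
- cup: lidded plastic sample cup, 66 mm across, 62 mm high, bystander; origin at the centre of its underside
- wash: wash bottle with a bent spout, 63 x 88 mm, 183 mm high, bystander at the right; origin under its middle
Mind the look-alikes: they are no part of the job. What is shaped like the beaker but green is not meant.

How it is judged:
By the outcome, as a careful person would: the job done as asked, in the order asked, and still so for the second after the job is handed in, with the robot touching nothing.
It also fails if it takes over 72 s, if anything falls off the work surface, if the arm or the gripper's body presses on something with over 40 N, if the wrist force passes 120 N, or if a joint passes its speed limit or range.

## Working session

There is one attempt and no reset: what is moved stays moved. The work goes in short steps, Python scripts to look and compute and a tool call to move; the robot and the scene stay as the last step left them, time stands still between calls to the robot, and variables do not carry over. Pictures are saved under pics/ and viewed, at most 10 in all, crops included, and the job is handed in when it is done.

Besides the shell and the picture viewer there is one more tool, called after "Request:" as name(argument=value, ...), one argument or row to a line, values as JSON. apply_moves: Moves the arm, as the interface text tells. Scaled input: -1 to 1 covers 5 cm each way for a shift and 90 degrees each way for a turn. Its arguments: {"type":"object","properties":{"targets":{"type":"array"}},"required":["targets"]}

```bash
mkdir -p pics; cat > h.py <<'E'
import numpy as np, cv2
from workcell import ctrl
from scipy.spatial.transform import Rotation as R
def shot(n,f=None):
    o=ctrl.get_obs(); im=ctrl.get_image(n)
    if f: cv2.imwrite('pics/'+f,im['pixels'])
    K=np.array(im['camera_matrix'])
    if n=='wrist':
        T=np.eye(4);T[:3,:3]=R.from_rotvec(o['orientation']).as_matrix();T[:3,3]=o['ee_pos']
        C=T@np.array(im['hand_eye'])
    else: C=np.linalg.inv(np.array(im['view']))
    return im['pixels'],K,C
def at(K,C,xy,z):
    d=C[:3,:3]@np.linalg.inv(K)@np.array([xy[0],xy[1],1.]); o=C[:3,3]
    return o+d*(z-o[2])/d[2]
def proj(K,C,p):
    q=K@(np.linalg.inv(C)@np.append(p,1))[:3]; return q[:2]/q[2]
E
python3 - <<'E'
from h import *
np.set_printoptions(precision=1,suppress=True)
o=ctrl.get_obs();print({k:np.round(v,3) for k,v in o.items()})
Z=dict(mixer=0,chuck_seat=74,bar0=57,bar1=57,bar2=57,bar3=57,jaw0=0,jaw1=0,jaw2=0,beaker=0,scoop=0,scoop_grip=25,scoop_lip=16,ball0=20,ball1=20,ball2=20,cup=0,wash=0)
for n in ['scene','top']:
    px,K,C=shot(n,n+'0.png');print(n,'cam',C[:3,3])
    for l,z in Z.items():
        for r in ctrl.pinpoint(l,n)[:3]: print(l,round(r['score'],2),np.array(r['xy']),at(K,C,r['xy'],z))
E
```

```text
{'t': np.float64(0.0), 'qpos': array([ 1.2,  0.4,  1.6,  0. ,  1.1, -0. ]), 'qvel': array([ 0.,  0.,  0.,  0.,  0., -0.]), 'joint_torque': array([ -0. , -54.5, -27.4,   0.1,   0. ,  -0. ]), 'ee_pos': array([204. , 590.2, 221.9]), 'orientation': array([-0.5, -3.1,  0. ]), 'ft_force': array([ 0.2, -1.2,  0.1]), 'moment': array([-0., -0.,  0.]), 'grasp_force': np.float64(0.0), 'width': np.float64(88.266)}
scene cam [-103.4 -832.2  920.8]
mixer 0.71 [300.4 187.3] [548.9  99.2   0. ]
mixer 0.67 [300.5 190. ] [540.9  87.3   0. ]
mixer 0.18 [297.7 163.4] [620.7 216.1   0. ]
chuck_seat 0.69 [300.1 170.4] [546.4  95.7  74. ]
bar0 0.89 [300.7 193.5] [491.5  16.1  57. ]
bar0 0.86 [325.1 173.9] [614.3  50.2  57. ]
bar0 0.84 [297.1 164.9] [569.3 145.4  57. ]
bar1 0.89 [300.7 193.5] [491.5  16.1  57. ]
bar1 0.86 [325.1 173.9] [614.3  50.2  57. ]
bar1 0.84 [297.1 164.9] [569.3 145.4  57. ]
bar2 0.89 [300.7 193.5] [491.5  16.1  57. ]
bar2 0.86 [325.1 173.9] [614.3  50.2  57. ]
bar2 0.84 [297.1 164.9] [569.3 145.4  57. ]
bar3 0.89 [300.7 193.5] [491.5  16.1  57. ]
bar3 0.86 [325.1 173.9] [614.3  50.2
[... 2086 characters left out ...]
27.1  93.    0. ]
jaw0 0.41 [282.8 203.9] [540.9  85.4   0. ]
jaw0 0.32 [389. 211.] [ 442.4 -301.     0. ]
jaw1 0.45 [281.2 207. ] [527.1  93.    0. ]
jaw1 0.41 [282.8 203.9] [540.9  85.4   0. ]
jaw1 0.32 [389. 211.] [ 442.4 -301.     0. ]
jaw2 0.45 [281.2 207. ] [527.1  93.    0. ]
jaw2 0.41 [282.8 203.9] [540.9  85.4   0. ]
jaw2 0.32 [389. 211.] [ 442.4 -301.     0. ]
beaker 0.58 [209.4 258.7] [342.2 362.2  -0. ]
beaker 0.34 [271.2 211.4] [512.6 132.    0. ]
scoop 0.59 [389.5 211. ] [ 442.1 -302.9    0. ]
scoop_lip 0.49 [387.6 188. ] [ 539.3 -318.7   16. ]
cup 0.87 [349.5 222.7] [ 413.7 -145.7    0. ]
wash 0.7 [281.6 205.7] [533.1  90.8   0. ]
wash 0.64 [423.1 167. ] [ 636.2 -491.4    0. ]
```

```bash
python3 - <<'E'
import cv2
a=cv2.imread('pics/scene0.png')[110:350,150:510]; cv2.imwrite('pics/s1.png',cv2.resize(a,(800,533),interpolation=cv2.INTER_CUBIC))
a=cv2.imread('pics/top0.png')[120:320,160:480]; cv2.imwrite('pics/t1.png',cv2.resize(a,(800,500),interpolation=cv2.INTER_CUBIC))
E
```

```text
(no output)
```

View pics/s1.png

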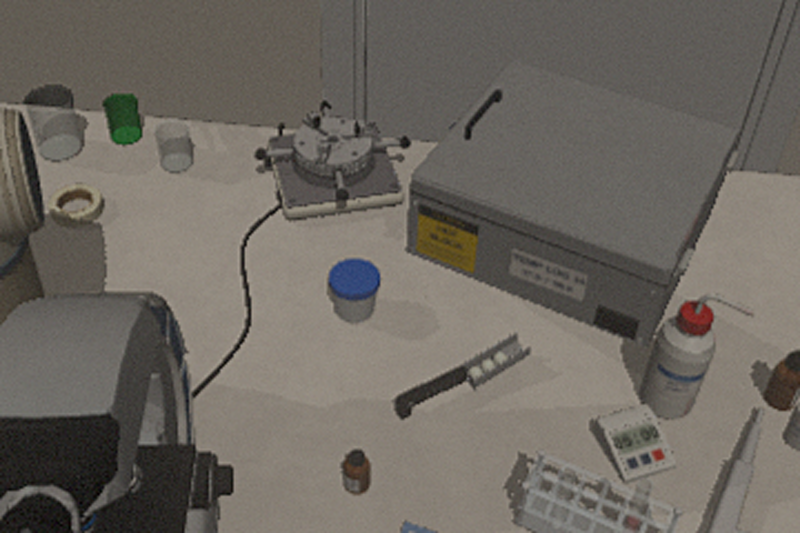

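View pics/t1.png

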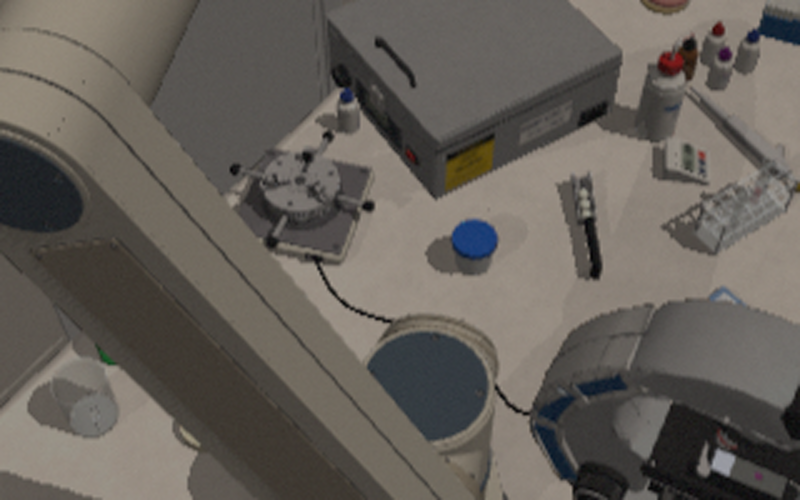

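The scene picture shows the small clear beaker at crop (175,147), which is about full-image (229,176). A larger glass stands at (60,130) and the green look-alike at (123,118). The mixer is at (335,155), the scoop with balls at (465,375), the cup at (355,290) and the wash bottle at (680,360). In the top view the arm hides the beaker. The network's "beaker" hit is the green one.

```bash
cat >> h.py <<'E'
def down(yaw):  # tool down, tool x at heading yaw (deg)
    a=np.radians(yaw); x=np.array([np.cos(a),np.sin(a),0]); z=np.array([0,0,-1.]); return np.column_stack([x,np.cross(z,x),z])
def plan(p0,R0,p1,R1,jaw,v=48,w=10.,nmin=1):
    """straight move in equal rows; prints shift/turn per row in tool units"""
    p0,p1=np.array(p0,float),np.array(p1,float)
    rv=R.from_matrix(R0.T@R1).as_rotvec(); n=int(max(nmin,np.ceil(np.linalg.norm(p1-p0)/v),np.ceil(np.degrees(np.linalg.norm(rv))/w)))
    for i in range(n):
        Ri=R0@R.from_rotvec(rv*i/n).as_matrix()
        print([jaw,[round(float(x),3) for x in Ri.T@(p1-p0)/n/50],[round(float(x),4) for x in rv/n/(np.pi/2)]])
def cur():
    o=ctrl.get_obs(); return o['ee_pos'],R.from_rotvec(o['orientation']).as_matrix(),o
E
python3 - <<'E'
from h import *
np.set_printoptions(precision=1,suppress=True)
p,M,o=cur();print(M,p)
im=ctrl.get_image('wrist');print(np.array(im['hand_eye']),im['camera_matrix'])
px,K,C=shot('scene')
for l in ['beaker']:
  for r in ctrl.masks_of(l,'scene'): print(r['score'],r['bbox'])
# size test of hypothesised small beaker
for c in [(229,185),(177,181)]:
  b=at(K,C,c,0);print(b,proj(K,C,b),proj(K,C,b+[0,0,66]),K[0,0]*52/np.linalg.norm(b-C[:3,3]))
yaw=np.degrees(np.arctan2(M[1,0],M[0,0]));print('yaw',yaw)
plan(p,M,[340,235,300],down(yaw),1)
E
```

```text
[[-0.9  0.3  0. ]
 [ 0.3  0.9 -0. ]
 [-0.  -0.  -1. ]] [204.2 590.7 222.7]
[[   0.    -1.    -0.3   72.2]
 [   1.     0.     0.     0.2]
 [  -0.    -0.3    1.  -162.9]
 [   0.     0.     0.     1. ]] [[341.7   0.  319. ]
 [  0.  341.7 202.7]
 [  0.    0.    1. ]]
0.89 [220.6, 164.7, 239.7, 186.6]
0.72 [195.0, 153.1, 213.5, 177.0]
0.55 [265.1, 157.3, 331.8, 200.6]
[362.1 252.4   0. ] [229. 185.] [226.6 169.3] 15.093608233117758
[230.3 376.7   0. ] [177. 181.] [173.  165.3] 14.52211857419105
yaw 160.93493964379797
[1, [-0.544, -0.648, -0.172], [-0.0, 0.0, -0.0]]
[1, [-0.544, -0.648, -0.172], [-0.0, 0.0, -0.0]]
[1, [-0.544, -0.648, -0.172], [-0.0, 0.0, -0.0]]
[1, [-0.544, -0.648, -0.172], [-0.0, 0.0, -0.0]]
[1, [-0.544, -0.648, -0.172], [-0.0, 0.0, -0.0]]
[1, [-0.544, -0.648, -0.172], [-0.0, 0.0, -0.0]]
[1, [-0.544, -0.648, -0.172], [-0.0, 0.0, -0.0]]
[1, [-0.544, -0.648, -0.172], [-0.0, 0.0, -0.0]]
[1, [-0.544, -0.648, -0.172], [-0.0, 0.0, -0.0]]
```

Request:
apply_moves(
  targets=[
    [1,[-0.544,-0.648,-0.17],[0,0,0]],
    [1,[-0.544,-0.648,-0.17],[0,0,0]],
    [1,[-0.544,-0.648,-0.17],[0,0,0]],
    [1,[-0.544,-0.648,-0.17],[0,0,0]],
    [1,[-0.544,-0.648,-0.17],[0,0,0]],
    [1,[-0.544,-0.648,-0.17],[0,0,0]],
    [1,[-0.544,-0.648,-0.17],[0,0,0]],
    [1,[-0.544,-0.648,-0.17],[0,0,0]],
  ],
)

```text
t: 3.05
ee_pos: [325.5, 273.4, 291.2]
orientation: [0.52, 3.098, 0.001]
ft_force: [0.4, -0.2, -0.3]
width: 87.7
grasp_force: 0.0
```

```bash
python3 - <<'E'
from h import *
np.set_printoptions(precision=1,suppress=True)
p,M,o=cur();print(p,o['t'],o['qpos'])
px,K,C=shot('wrist','w1.png')
for r in ctrl.masks_of('beaker','wrist'): print(r['score'],r['bbox'])
for l,z in dict(beaker=0,chuck_seat=74,bar0=57).items():
  for r in ctrl.pinpoint(l,'wrist'): print(l,r['score'],np.array(r['xy']),at(K,C,r['xy'],z))
px,K,C=shot('top','top1.png')
for l,z in dict(beaker=0,scoop=0,scoop_grip=25,scoop_lip=16,ball0=20,chuck_seat=74,bar0=57,cup=0).items():
  for r in ctrl.pinpoint(l,'top'): print(l,round(r['score'],2),np.array(r['xy']),at(K,C,r['xy'],z))
E
```

```text
[325.5 273.4 291.2] 3.05 [ 0.7  0.   2.  -0.   1.1 -0.6]
0.95 [371.3, 130.1, 426.9, 178.8]
0.66 [299.2, 179.0, 343.8, 230.4]
0.63 [194.3, 285.2, 326.0, 377.6]
beaker 0.95 [389.8 149.5] [339.  368.2   0. ]
beaker 0.92 [317.  199.7] [372.7 254.7   0. ]
chuck_seat 0.78 [238.6 368.1] [540.   86.4  74. ]
bar0 0.76 [248.7 310.9] [472.8 124.6  57. ]
bar0 0.76 [185.  351.3] [503.  18.  57.]
beaker 0.86 [207.  258.9] [342.7 370.4   0. ]
beaker 0.79 [237.2 246.6] [376.5 264.8  -0. ]
scoop 0.6 [392.2 211.3] [ 439.  -312.4    0. ]
scoop_grip 0.48 [396.9 213.9] [ 406.6 -318.5   25. ]
scoop_lip 0.62 [390.9 187.9] [ 537.7 -331.2   16. ]
chuck_seat 0.59 [397.7 215.1] [ 366.1 -304.4   74. ]
bar0 0.39 [389.2 208.8] [ 410.5 -287.2   57. ]
cup 0.8 [346.8 223.9] [ 410.  -134.9    0. ]
```

View pics/w1.png

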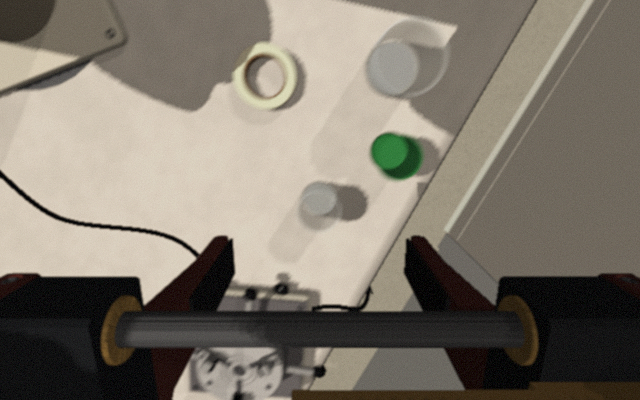

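The wrist view shows the small clear beaker at (320,200), the green one at (395,155), the large glass at (400,65) and the mixer at the bottom around (240,365). The beaker's base is near (372,254).

Request:
apply_moves(
  targets=[
    [1,[-0.247,-0.017,0.8],[0,0,0]],
    [1,[-0.247,-0.017,0.8],[0,0,0]],
    [1,[-0.247,-0.017,0.8],[0,0,0]],
    [1,[-0.247,-0.017,0.8],[0,0,0]],
    [1,[0,0,0],[0,0,0]],
    [1,[0,0,0],[0,0,0]],
  ],
)

```text
t: 4.5
ee_pos: [370.9, 255.7, 131.6]
orientation: [0.52, 3.098, 0.001]
ft_force: [-0.5, 1.0, -0.0]
width: 87.8
grasp_force: 0.0
```

```bash
python3 - <<'E'
from h import *
np.set_printoptions(precision=1,suppress=True)
p,M,o=cur();print(p,o['t'])
px,K,C=shot('wrist','w2.png')
for r in ctrl.masks_of('beaker','wrist'): print(r['score'],r['bbox'])
for r in ctrl.pinpoint('beaker','wrist'): print(r['score'],np.array(r['xy']),at(K,C,r['xy'],0))
b=at(K,C,proj(K,C,[371,254,0]),0)
for z in (0,66): print([proj(K,C,np.array([371+26*np.cos(a),254+26*np.sin(a),z])) for a in np.arange(0,6.2,1.571)])
E
```

```text
[370.9 255.7 131.6] 4.5
0.78 [403.8, 73.0, 510.6, 156.2]
0.76 [288.0, 161.9, 366.1, 246.9]
0.76 [318.8 190.2] [369.8 256.3   0. ]
0.71 [432.7 113.1] [338.3 367.6   0. ]
[array([326.2, 218.6]), array([344.7, 182.9]), array([307. , 164.7]), array([289.3, 201.5])]
[array([328.1, 247.4]), array([351.7, 203.2]), array([303.8, 180.5]), array([281.6, 226.3])]
```

View pics/w2.png

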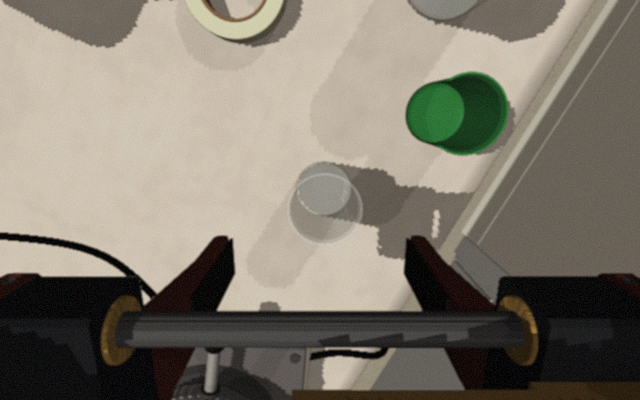

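The view shows the beaker's base disc at (324,189) and rim at (326,208), so its centre is about (370,261). The green beaker at (455,113) is clear of the fingers. Next I descend and grasp.

Request:
apply_moves(
  targets=[
    [1,[0.017,0.031,0.65],[0,0,0]],
    [1,[0.017,0.031,0.65],[0,0,0]],
    [1,[0.017,0.031,0.65],[0,0,0]],
    [1,[0,0,0],[0,0,0]],
    [-1,[0,0,0],[0,0,0]],
    [-1,[0,0,0],[0,0,0]],
    [-1,[0,0,0],[0,0,0]],
    [-1,[0,0,0],[0,0,0]],
  ],
)

```text
t: 5.65
ee_pos: [370.1, 260.6, 33.7]
orientation: [0.52, 3.098, 0.001]
ft_force: [-1.2, -2.7, 3.2]
width: 51.7
grasp_force: 30.3
```

```bash
python3 - <<'E'
from h import *
p,M,o=cur();print(p,o['t'],o['width'],o['grasp_force'])
yaw=np.degrees(np.arctan2(M[1,0],M[0,0]))
plan(p,M,[p[0],p[1],250],M,-1)
# look point: beside the mixer, so that the camera sees the chuck
plan([p[0],p[1],250],M,[490,110,250],M,-1)
E
```

```text
[370.07056932 260.63061602  33.7264773 ] 5.65 51.69406566752179 30.34009398019407
[-1, [-0.0, 0.001, -0.865], [0.0, 0.0, 0.0]]
[-1, [-0.0, 0.001, -0.865], [0.0, 0.0, 0.0]]
[-1, [-0.0, 0.001, -0.865], [0.0, 0.0, 0.0]]
[-1, [-0.0, 0.001, -0.865], [0.0, 0.0, 0.0]]
[-1, [-0.0, 0.001, -0.865], [0.0, 0.0, 0.0]]
[-1, [-0.65, -0.413, 0.0], [0.0, 0.0, 0.0]]
[-1, [-0.65, -0.413, 0.0], [0.0, 0.0, 0.0]]
[-1, [-0.65, -0.413, 0.0], [0.0, 0.0, 0.0]]
[-1, [-0.65, -0.413, 0.0], [0.0, 0.0, 0.0]]
[-1, [-0.65, -0.413, 0.0], [0.0, 0.0, 0.0]]
```

Request:
apply_moves(
  targets=[
    [-1,[0,0,-0.87],[0,0,0]],
    [-1,[0,0,-0.87],[0,0,0]],
    [-1,[0,0,-0.87],[0,0,0]],
    [-1,[0,0,-0.87],[0,0,0]],
    [-1,[0,0,-0.87],[0,0,0]],
    [-1,[-0.88,-0.353,0],[0,0,0]],
    [-1,[-0.88,-0.353,0],[0,0,0]],
    [-1,[-0.88,-0.353,0],[0,0,0]],
  ],
)

```text
t: 6.65
ee_pos: [478.0, 166.3, 251.0]
orientation: [0.52, 3.098, 0.0]
ft_force: [-0.2, 0.5, -0.8]
width: 51.5
grasp_force: 30.0
```

Request:
apply_moves(
  targets=[
    [-1,[-0.88,-0.353,0],[0,0,0]],
    [-1,[-0.88,-0.353,0],[0,0,0]],
    [-1,[-0.88,-0.353,0],[0,0,0]],
    [-1,[0,0,0],[0,0,0]],
    [-1,[0,0,0],[0,0,0]],
  ],
)

```text
t: 7.28
ee_pos: [583.8, 74.2, 250.2]
orientation: [-0.521, -3.096, 0.0]
ft_force: [-0.1, 1.1, -0.9]
width: 51.6
grasp_force: 30.0
```

```bash
python3 - <<'E'
from h import *
np.set_printoptions(precision=1,suppress=True)
p,M,o=cur();print(p,o['t'],o['qpos'],o['width'],o['grasp_force'])
px,K,C=shot('wrist','w3.png');np.savez('w3.npz',K=K,C=C)
for l,z in dict(chuck_seat=74,bar0=57).items():
  for r in ctrl.pinpoint(l,'wrist'): print(l,r['score'],np.array(r['xy']),at(K,C,r['xy'],z))
E
```

```text
[583.8  74.2 250.2] 7.275 [ 0.1  0.3  1.7  0.   1.1 -1.1] 51.55810894551653 29.99986572889611
chuck_seat 0.83 [318.1 133.8] [538.9  89.   74. ]
bar0 0.78 [396.6 149.5] [581.7 160.3  57. ]
bar0 0.69 [242.2 119.9] [501.8  20.4  57. ]
```

View pics/w3.png

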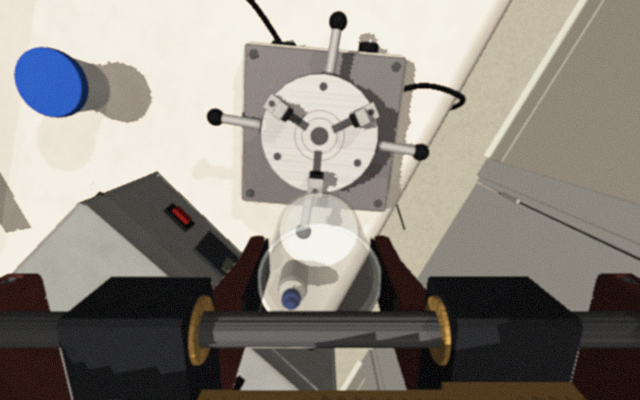

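The picture shows the chuck face centred at about (319,133). Bar balls are at (214,117), (338,20) and (421,152). The jaws are open at (275,103), (365,115) and (317,180).

```bash
python3 - <<'E'
from h import *
np.set_printoptions(precision=1,suppress=True)
d=np.load('w3.npz');K,C=d['K'],d['C']
g=lambda x,y,z:at(K,C,(x,y),z)
B=[g(214,117,57),g(338,20,57),g(421,152,57)]
c=(B[0]+B[2])/2;print('mid',c,'disc',(g(260,131,74)+g(380,133,74))/2,(g(320,74,74)+g(319,192,74))/2)
c=np.array([539.,88.5,57])
for b in B: v=(b-c)[:2];print(b,np.hypot(*v),np.degrees(np.arctan2(v[1],v[0])))
for q in [(293,118),(345,122),(319,163)]:
  v=(g(*q,90)-c)[:2];print('pad',np.hypot(*v),np.degrees(np.arctan2(v[1],v[0])))
im=cv2.imread('pics/w3.png')[60:210,230:410];cv2.imwrite('pics/w3c.png',cv2.resize(im,(720,600),interpolation=cv2.INTER_CUBIC))
p,M,o=cur()
plan([583.8,74.2,250.2],M,[539,88.5,150],M,-1)
E
```

```text
mid [541.2  89.   57. ] disc [537.9  91.4  74. ] [541.   89.7  74. ]
[489.9  -5.5  57. ] 106.03229261383761 -117.59855696315651
[446.6 140.8  57. ] 106.15686493197913 150.51286378384017
[592.5 183.6  57. ] 109.06269212977365 60.64495947311224
pad 27.468233589264905 -143.95870902119168
pad 28.061464267834847 96.59244828865505
pad 25.863914974105246 -16.05805638405966
[-1, [0.313, -0.007, 0.668], [0.0, 0.0, 0.0]]
[-1, [0.313, -0.007, 0.668], [0.0, 0.0, 0.0]]
[-1, [0.313, -0.007, 0.668], [0.0, 0.0, 0.0]]
```

View pics/w3c.png

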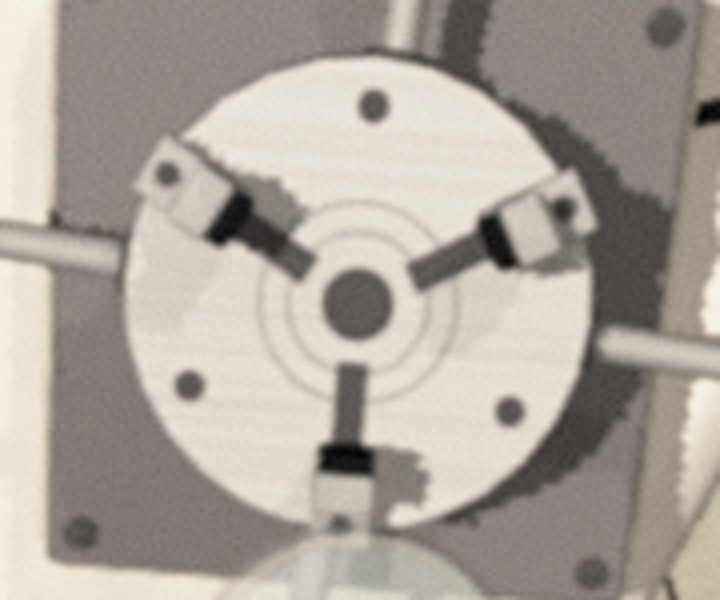

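Request:
apply_moves(
  targets=[
    [-1,[0.302,0,0.668],[0,0,0]],
    [-1,[0.302,0,0.668],[0,0,0]],
    [-1,[0.302,0,0.668],[0,0,0]],
    [-1,[0,0,0],[0,0,0]],
    [-1,[0,0,0.4],[0,0,0]],
    [-1,[0,0,0.4],[0,0,0]],
    [-1,[0,0,0],[0,0,0]],
    [-1,[0,0,0],[0,0,0]],
  ],
)

```text
t: 8.43
ee_pos: [543.1, 89.2, 112.0]
orientation: [0.52, 3.096, 0.001]
ft_force: [-0.2, -0.5, -1.0]
width: 51.3
grasp_force: 30.0
```

```bash
python3 - <<'E'
from h import *
np.set_printoptions(precision=2,suppress=True)
p,M,o=cur();print(p,o['t'],o['ft_force'],o['moment'],o['qpos'])
px,K,C=shot('wrist','w4.png')
E
```

```text
[543.14  89.23 112.  ] 8.425 [-0.23 -0.46 -0.99] [-0.01  0.01 -0.  ] [ 0.14  0.47  1.87 -0.    0.8  -1.1 ]
```

View pics/w4.png

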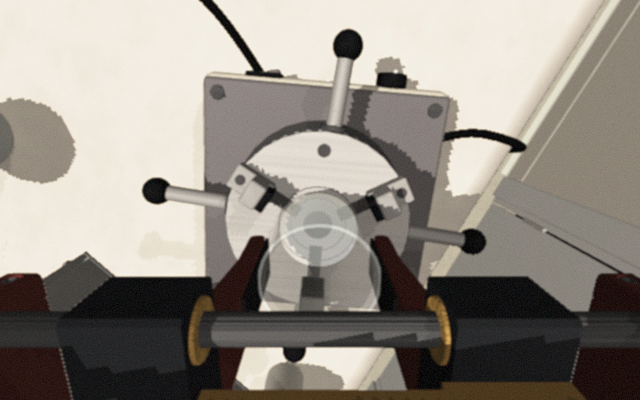

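The beaker's base disc at (317,228) sits over the chuck hole at (317,224), and the jaw pads at (262,198) and (378,207) are clear on both sides. I lower the last 4 mm.

Request:
apply_moves(
  targets=[
    [-1,[0.03,-0.01,0.06],[0,0,0]],
    [-1,[0,0,0.02],[0,0,0]],
    [-1,[0,0,0],[0,0,0]],
    [-1,[0,0,0],[0,0,0]],
  ],
)

```text
t: 8.98
ee_pos: [540.9, 89.0, 107.7]
orientation: [0.52, 3.097, 0.001]
ft_force: [-3.3, 0.0, 8.4]
width: 51.4
grasp_force: 30.0
```

Request:
apply_moves(
  targets=[
    [1,[0,0,0],[0,0,0]],
    [1,[0,0,0],[0,0,0]],
    [1,[0,0,0],[0,0,0]],
    [1,[0,0,-0.3],[0,0,0]],
    [1,[0,0,-0.9],[0,0,0]],
    [1,[0,0,-0.9],[0,0,0]],
    [1,[0,0,0],[0,0,0]],
  ],
)

```text
t: 9.85
ee_pos: [542.8, 89.4, 216.0]
orientation: [0.519, 3.091, 0.004]
ft_force: [-0.4, -0.2, 0.5]
width: 87.9
grasp_force: 0.0
```

```bash
python3 - <<'E'
from h import *
np.set_printoptions(precision=2,suppress=True)
p,M,o=cur();print(p,o['t'],o['width'])
_,K,C=shot('scene'); _,K2,C2=shot('top')
print('heater corner base',at(K,C,(334.6,222.6),0),at(K2,C2,(335.2,198),0))
b=(at(K,C,(334.6,222.6),0)+at(K2,C2,(335.2,198),0))/2
for z in (100,150,200): print(z,proj(K,C,b+[0,0,z]),'obs 335.5,192',proj(K2,C2,b+[0,0,z]),'obs 334,174.8')
plan(p,M,[501.3,16.1,200],down(61.4),0)
E
```

```text
[542.84  89.37 215.97] 9.85 87.88952379575701
heater corner base [ 533.18 -102.93    0.  ] [ 536.58 -114.84    0.  ]
100 [337.66 198.61] obs 335.5,192 [334.14 181.24] obs 334,174.8
150 [338.42 185.2 ] obs 335.5,192 [334.36 171.97] obs 334,174.8
200 [339.22 171.07] obs 335.5,192 [334.59 162.24] obs 334,174.8
[0, [0.031, -0.166, 0.031], [0.0006, 0.0001, 0.1106]]
[0, [0.002, -0.169, 0.031], [0.0006, 0.0001, 0.1106]]
[0, [-0.027, -0.166, 0.031], [0.0006, 0.0001, 0.1106]]
[0, [-0.056, -0.159, 0.032], [0.0006, 0.0001, 0.1106]]
[0, [-0.082, -0.147, 0.032], [0.0006, 0.0001, 0.1106]]
[0, [-0.107, -0.131, 0.032], [0.0006, 0.0001, 0.1106]]
[0, [-0.128, -0.11, 0.032], [0.0006, 0.0001, 0.1106]]
[0, [-0.145, -0.086, 0.032], [0.0006, 0.0001, 0.1106]]
[0, [-0.157, -0.06, 0.032], [0.0006, 0.0001, 0.1106]]
[0, [-0.165, -0.032, 0.032], [0.0006, 0.0001, 0.1106]]
```

```bash
python3 - <<'E'
from h import *
np.set_printoptions(precision=1,suppress=True)
_,K,C=shot('scene','s5.png'); _,K2,C2=shot('top','top5.png')
print(at(K,C,(386.5,139),125),at(K2,C2,(291.6,127),125),at(K,C,(335.5,192),125),at(K2,C2,(334,174.8),125))
c=np.array([541,89])
for ph in (241.4,225):
  a=np.radians(ph);r=np.array([np.cos(a),np.sin(a)]);t=np.array([-r[1],r[0]])
  print([c+r*(83+dx)+t*dy for dx in(-37,37) for dy in (89,)])
a=cv2.imread('pics/top5.png')[120:280,220:476];cv2.imwrite('pics/t5.png',cv2.resize(a,(800,500),interpolation=cv2.INTER_CUBIC))
E
```

```text
[843.8  10.6 125. ] [821.3  11.  125. ] [ 529.  -104.6  125. ] [ 543.9 -109.6  125. ]
[array([597.1,   6. ]), array([561.7, -59. ])]
[array([571.4,  -6.5]), array([519.1, -58.8])]
```

View pics/t5.png

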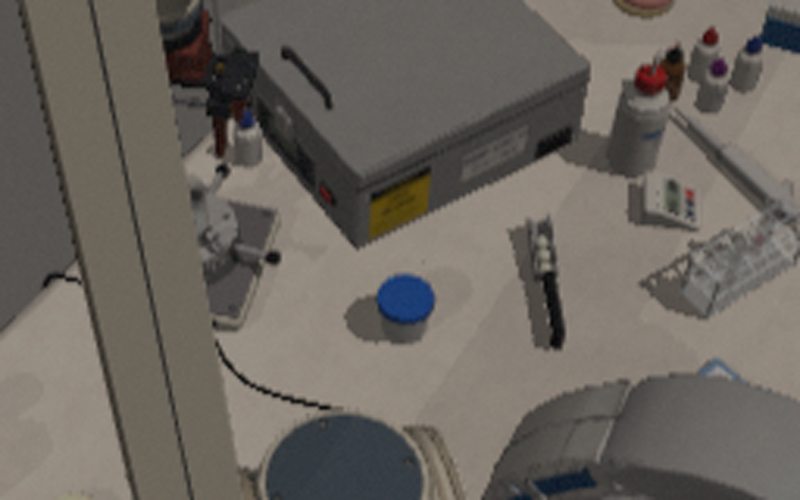

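Heater's front-left corner is near (536,-107), about 125 mm high; it stays roughly 35 mm clear of the gripper body in the bar pose.

Request:
apply_moves(
  targets=[
    [0,[0.031,-0.166,0.03],[0,0,0.111]],
    [0,[0.002,-0.169,0.03],[0,0,0.111]],
    [0,[-0.027,-0.166,0.03],[0,0,0.111]],
    [0,[-0.056,-0.159,0.03],[0,0,0.111]],
    [0,[-0.082,-0.147,0.03],[0,0,0.111]],
    [0,[-0.107,-0.131,0.03],[0,0,0.11]],
    [0,[-0.128,-0.11,0.03],[0,0,0.11]],
    [0,[-0.145,-0.086,0.03],[0,0,0.11]],
  ],
)

```text
t: 11.05
ee_pos: [505.8, 30.1, 198.0]
orientation: [-2.388, -2.038, 0.004]
ft_force: [0.8, -0.1, -0.5]
width: 43.9
grasp_force: 0.0
```

Request:
apply_moves(
  targets=[
    [0,[-0.157,-0.06,0.03],[0,0,0.11]],
    [0,[-0.165,-0.032,0.03],[0,0,0.11]],
    [0,[0,0,0],[0,0,0]],
    [0,[0,0,0],[0,0,0]],
  ],
)

```text
t: 11.55
ee_pos: [498.4, 15.9, 195.9]
orientation: [-2.697, -1.61, 0.002]
ft_force: [0.4, -1.1, 0.8]
width: 43.9
grasp_force: 0.0
```

```bash
python3 - <<'E'
from h import *
np.set_printoptions(precision=2,suppress=True)
p,M,o=cur();print(p,o['t'],o['width'],o['qpos'],np.degrees(np.arctan2(M[1,0],M[0,0])))
px,K,C=shot('wrist','w6.png')
for r in ctrl.pinpoint('bar0','wrist'): print(r['score'],np.array(r['xy']),at(K,C,r['xy'],57))
plan(p,M,[501.3,16.1,90],down(61.4),0)
print()
plan([501.3,16.1,90],M,[501.3,16.1,42],M,0)
E
```

```text
[498.39  15.89 195.88] 11.55 43.883298777809934 [0.01 0.28 1.93 0.   0.94 0.5 ] 61.666832413832246
0.95 [319.4 190.8] [500.34  15.89  57.  ]
0.92 [222.8  95.3] [467.82 127.36  57.  ]
0.65 [420.7  98.6] [613.61  45.91  57.  ]
[0, [0.011, 0.017, 0.706], [-0.0002, 0.0001, 0.001]]
[0, [0.011, 0.017, 0.706], [-0.0002, 0.0001, 0.001]]
[0, [0.011, 0.017, 0.706], [-0.0002, 0.0001, 0.001]]

[0, [0.001, 0.001, 0.96], [0.0, 0.0, 0.0]]
```

View pics/w6.png

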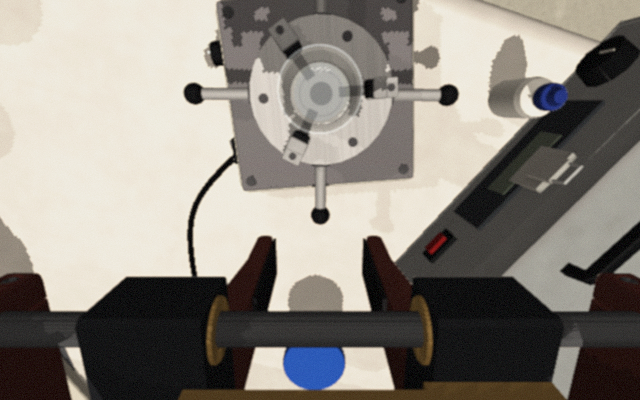

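The beaker stands centred in the jaws at (322,90), and the nearest bar lies at (320,190) with its ball at (320,215), midway between the fingers. I descend and grip the bar.

Request:
apply_moves(
  targets=[
    [0,[0.011,0.01,0.7],[0,0,0]],
    [0,[0.011,0.01,0.7],[0,0,0]],
    [0,[0.011,0.01,0.7],[0,0,0]],
    [0,[0,0,0.9],[0,0,0]],
    [0,[0,0,0],[0,0,0]],
    [-1,[0,0,0],[0,0,0]],
    [-1,[0,0,0],[0,0,0]],
    [-1,[0,0,0],[0,0,0]],
  ],
)

```text
t: 12.65
ee_pos: [501.7, 16.5, 47.9]
orientation: [2.699, 1.605, 0.004]
ft_force: [0.6, 1.1, -0.4]
width: 17.4
grasp_force: 0.0
```

```bash
python3 - <<'E'
from h import *
np.set_printoptions(precision=2,suppress=True)
p,M,o=cur();print(p,o['t'],o['width'],o['grasp_force'],o['ft_force'],o['moment'],np.degrees(np.arctan2(M[1,0],M[0,0])))
# arc: chord in tool frame for step d about axis
c=np.array([541,89]);v=p[:2]-c;r=np.hypot(*v);print(r,np.degrees(np.arctan2(v[1],v[0]))%360)
for d in (8.,10.):
  a=np.radians(d); print(d,'x',(r*(1-np.cos(a)))/50,'y',-r*np.sin(a)/50,'turn',d/90)
E
```

```text
[501.73  16.52  47.92] 12.65 17.368725508395233 0.0 [ 0.55  1.08 -0.38] [-0.01  0.14  0.05] 61.48907998532948
82.43056782580406 241.55277603296054
8.0 x 0.01604417239348094 y -0.229442354764323 turn 0.08888888888888889
10.0 x 0.02504611091507108 y -0.28627835774002347 turn 0.1111111111111111
```

Request:
apply_moves(
  targets=[
    [-1,[0,0,0.1],[0,0,0]],
    [-1,[0,0,0],[0,0,0]],
    [-1,[0,0,0],[0,0,0]],
    [-1,[0.009,-0.172,0],[0,0,0.0667]],
    [-1,[0.009,-0.172,0],[0,0,0.0667]],
    [-1,[0,0,0],[0,0,0]],
  ],
)

```text
t: 13.4
ee_pos: [486.8, 26.4, 42.6]
orientation: [2.853, 1.313, 0.002]
ft_force: [-3.2, 1.2, 13.9]
width: 9.7
grasp_force: 30.0
```

```bash
cat > arc.py <<'E'
from h import *
np.set_printoptions(precision=2,suppress=True)
p,M,o=cur();print(p,o['t'],o['width'],o['grasp_force'],o['ft_force'],o['moment'],'yaw',np.degrees(np.arctan2(M[1,0],M[0,0])))
c=np.array([541,89]);v=p[:2]-c;r=np.hypot(*v);ph=np.degrees(np.arctan2(v[1],v[0]))%360
f=np.array(o['ft_force'][:2]);print('r',r,'phi',ph,'ft radial',f@v/r,'tang cw',f@np.array([v[1],-v[0]])/r,o['qpos'])
E
python3 arc.py
```

```text
[486.78  26.45  42.61] 13.4 9.650487253657888 29.999384880065918 [-3.16  1.21 13.91] [0.2  0.67 0.07] yaw 49.43653210359048
r 82.77967917323241 phi 229.08007125387797 ft radial 1.1526318153856 tang cw 3.1837284928200393 [0.03 0.53 2.03 0.   0.58 0.74]
```

Request:
apply_moves(
  targets=[
    [-1,[0.016,-0.229,-0.015],[0,0,0.089]],
    [-1,[0.016,-0.229,0],[0,0,0.089]],
    [-1,[0.016,-0.229,0],[0,0,0.089]],
    [-1,[0.016,-0.229,0],[0,0,0.089]],
    [-1,[0.016,-0.229,0],[0,0,0.089]],
    [-1,[0.016,-0.229,0],[0,0,0.089]],
    [-1,[0,0,0],[0,0,0]],
    [-1,[0,0,0],[0,0,0]],
  ],
)

```text
t: 14.4
ee_pos: [457.4, 87.1, 42.7]
orientation: [-3.141, -0.039, 0.001]
ft_force: [-1.6, 4.0, 6.8]
width: 9.4
grasp_force: 30.0
```

```bash
python3 arc.py
```

```text
[457.38  87.14  42.67] 14.4 9.38819360805673 29.995069205760956 [-1.65  4.02  6.79] [ 0.56  0.72 -0.04] yaw 1.4181376822072371
r 83.64562210364254 phi 181.2736800012628 ft radial 1.5572881896149706 tang cw 4.05329014498146 [0.16 0.51 2.07 0.   0.56 1.71]
```

Request:
apply_moves(
  targets=[
    [-1,[0.009,-0.174,0],[0,0,0.067]],
    [-1,[0.009,-0.174,0],[0,0,0.067]],
    [-1,[0.007,-0.145,0],[0,0,0.056]],
    [-1,[0,0,0],[0,0,0]],
    [-1,[0,0,0],[0,0,0]],
  ],
)

```text
t: 15.02
ee_pos: [460.2, 111.0, 42.7]
orientation: [3.112, -0.428, -0.001]
ft_force: [-3.4, -0.6, 8.3]
width: 9.5
grasp_force: 30.0
```

```bash
python3 arc.py
```

```text
[460.22 110.98  42.66] 15.025 9.461770177528969 29.99263286590576 [-3.39 -0.64  8.29] [-0.05  0.72  0.08] yaw -15.663114614408023
r 83.72153209897321 phi 164.7794568526307 ft radial 3.1038812911810094 tang cw -1.504917369277231 [ 0.21  0.52  2.06 -0.    0.57  2.06]
```

Request:
apply_moves(
  targets=[
    [-1,[0.003,-0.087,0],[0,0,0.033]],
    [-1,[0,0,0],[0,0,0]],
    [-1,[0,0,0],[0,0,0]],
  ],
)

```text
t: 15.4
ee_pos: [461.3, 114.6, 42.7]
orientation: [3.099, -0.508, -0.002]
ft_force: [-4.2, -4.5, 9.9]
width: 9.0
grasp_force: 30.0
```

```bash
python3 arc.py
```

```text
[461.26 114.56  42.65] 15.4 8.98069635664022 30.010725259780884 [-4.23 -4.5   9.9 ] [-0.74  0.75  0.17] yaw -18.61324589514767
r 83.73949381624459 phi 162.2280485495028 ft radial 2.6555383885569706 tang cw -5.57610070145817 [ 0.22  0.52  2.05 -0.    0.57  2.12]
```

Request:
apply_moves(
  targets=[
    [0.1,[0,0,0],[0,0,0]],
    [0.1,[0,0,0],[0,0,0]],
    [0.1,[0,0,0],[0,0,0]],
    [0.1,[0,0,-0.9],[0,0,0]],
    [0.1,[0,0,-0.9],[0,0,0]],
    [0.1,[0,0,-0.9],[0,0,0]],
    [0.1,[0,0,-0.5],[0,0,0]],
    [0.1,[0,0,0],[0,0,0]],
  ],
)

```text
t: 16.4
ee_pos: [463.6, 115.7, 204.0]
orientation: [-3.098, 0.509, -0.007]
ft_force: [0.2, 0.5, -0.0]
width: 48.0
grasp_force: 0.0
```

```bash
python3 arc.py; python3 - <<'E'
from h import *
px,K,C=shot('wrist','w7.png');np.savez('w7.npz',K=K,C=C)
a=px[0:260,200:460];cv2.imwrite('pics/w7c.png',cv2.resize(a,(600,600),interpolation=cv2.INTER_CUBIC))
E
```

```text
[463.61 115.71 203.99] 16.4 47.969390158959364 0.0 [ 0.19  0.47 -0.05] [-0.05  0.15  0.  ] yaw -18.648966510488155
r 81.86672619466947 phi 160.95484416765947 ft radial -0.025067726608436543 tang cw 0.5049102794281851 [0.22 0.23 1.97 0.   0.94 2.12]
```

View pics/w7c.png

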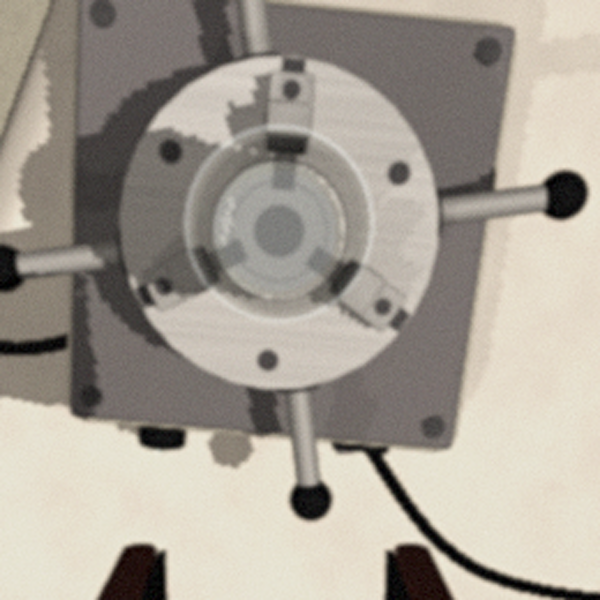

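```bash
python3 - <<'E'
from h import *
np.set_printoptions(precision=1,suppress=True)
d=np.load('w7.npz');K,C=d['K'],d['C']
B=[at(K,C,q,57) for q in [(334.3,216.6),(445.2,84.),(201,116)]]
m=(B[1]+B[2])/2;print(m, 'disc ring',at(K,C,(200+280*.4333,232*.4333),74))
for b in B:
  for c in ([541,89],m[:2]):
    v=b[:2]-np.array(c);print(b,np.hypot(*v),np.degrees(np.arctan2(v[1],v[0]))%360)
v=(B[1]-B[2]);print('line',np.degrees(np.arctan2(v[1],v[0]))%360)
E
```

```text
[540.4  88.2  57. ] disc ring [539.9  88.6  74. ]
[435.9 110.3  57. ] 107.25417012067834 168.53486178745987
[435.9 110.3  57. ] 106.85843284974642 168.04793725376135
[519.2 -16.6  57. ] 107.86499115625048 258.3482234502244
[519.2 -16.6  57. ] 106.95631109808691 258.5606990891631
[561.6 193.   57. ] 106.04912712199432 78.77681293518306
[561.6 193.   57. ] 106.95631109808691 78.56069908916308
line 258.5606990891631
```

The beaker stands upright and the three jaw pads are at its wall. The bars are at 168.5°, which means the sleeve has turned only about 73° (1.27 rad). The bar slipped in the fingers, so I re-grip and add some more.

```bash
python3 - <<'E'
from h import *
p,M,o=cur()
plan(p,M,[459.4,105.5,43.5],down(-11.6),0.1,v=45)
E
```

```text
[0.1, [-0.0, 0.053, 0.795], [-0.0002, -0.0002, -0.0196]]
[0.1, [-0.002, 0.053, 0.795], [-0.0002, -0.0002, -0.0196]]
[0.1, [-0.003, 0.052, 0.795], [-0.0002, -0.0002, -0.0196]]
[0.1, [-0.004, 0.052, 0.795], [-0.0002, -0.0002, -0.0196]]
```

Request:
apply_moves(
  targets=[
    [0.1,[0,0.053,0.795],[0,0,-0.02]],
    [0.1,[-0.002,0.053,0.795],[0,0,-0.02]],
    [0.1,[-0.003,0.052,0.795],[0,0,-0.02]],
    [0.1,[-0.004,0.052,0.75],[0,0,-0.02]],
    [-1,[0,0,0],[0,0,0]],
    [-1,[0,0,0.04],[0,0,0]],
    [-1,[0,0,0],[0,0,0]],
    [-1,[0,0,0],[0,0,0]],
  ],
)

```text
t: 17.45
ee_pos: [459.7, 105.5, 44.6]
orientation: [-3.125, 0.314, -0.003]
ft_force: [-0.4, -0.0, 0.8]
width: 11.5
grasp_force: 0.0
```

Request:
apply_moves(
  targets=[
    [-1,[0,0,0],[0,0,0]],
    [-1,[0.006,-0.13,0],[0,0,0.05]],
    [-1,[0.006,-0.13,0],[0,0,0.05]],
    [-1,[0,0,0],[0,0,0]],
    [-1,[0,0,0],[0,0,0]],
  ],
)

```text
t: 18.08
ee_pos: [462.8, 117.1, 44.5]
orientation: [3.091, -0.556, 0.002]
ft_force: [-1.3, -6.1, 10.0]
width: 9.3
grasp_force: 30.0
```

```bash
python3 arc.py
```

```text
[462.82 117.11  44.46] 18.075 9.318930416934135 30.02996563911438 [-1.3  -6.15  9.98] [-1.08  0.35  0.13] yaw -20.407702424996142
r 83.08108538296466 phi 160.2214635634314 ft radial -0.8540205460722532 tang cw -6.225447544037944 [ 0.22  0.51  2.05 -0.    0.58  2.15]
```

Request:
apply_moves(
  targets=[
    [-1,[0.003,-0.116,0],[0,0,0.044]],
    [-1,[0,0,0],[0,0,0]],
    [-1,[0,0,0],[0,0,0]],
  ],
)

```text
t: 18.45
ee_pos: [464.6, 121.8, 44.4]
orientation: [3.069, -0.662, 0.001]
ft_force: [-1.2, -11.2, 11.4]
width: 8.9
grasp_force: 30.1
```

Request:
apply_moves(
  targets=[
    [0.1,[0,0,0],[0,0,0]],
    [0.1,[0,0,0],[0,0,0]],
    [0.1,[0,0,0],[0,0,0]],
    [0.1,[0,0,-0.9],[0,0,0]],
    [0.1,[0,0,-0.9],[0,0,0]],
    [0.1,[0,0,-0.9],[0,0,0]],
    [0.1,[0,0,-0.5],[0,0,0]],
    [0.1,[0,0,0],[0,0,0]],
  ],
)

```text
t: 19.45
ee_pos: [465.9, 123.6, 205.5]
orientation: [-3.068, 0.664, -0.007]
ft_force: [-0.0, 0.1, -0.4]
width: 48.1
grasp_force: 0.0
```

```bash
cat > balls.py <<'E'
import sys
from h import *
np.set_printoptions(precision=1,suppress=True)
p,M,o=cur();print(p,o['t'],o['qpos'],'yaw',np.degrees(np.arctan2(M[1,0],M[0,0])))
px,K,C=shot('wrist',sys.argv[1]); c=np.array([540.7,88.8])
# dark-ball detection near expected ring radius 106 at z 57
g=cv2.cvtColor(px,cv2.COLOR_BGR2GRAY)
for a in np.arange(0,360,.5):
    q=proj(K,C,[c[0]+106*np.cos(np.radians(a)),c[1]+106*np.sin(np.radians(a)),57])
    if 6<q[0]<633 and 6<q[1]<235:
        x,y=np.round(q).astype(int); v=g[y-3:y+4,x-3:x+4].mean()
        if v<45: print(a,q,v)
E
python3 balls.py w8.png; python3 -c "
from h import *
a=cv2.imread('pics/w7.png')"
```

```text
[465.9 123.6 205.5] 19.45 [0.2 0.2 2.  0.  0.9 2.2] yaw -24.412536460273337
75.5 [203.3 120.4] 32.6530612244898
76.0 [203.5 121.5] 21.183673469387756
76.5 [203.8 122.5] 16.836734693877553
77.0 [204.1 123.6] 17.897959183673468
77.5 [204.4 124.6] 18.755102040816325
78.0 [204.7 125.6] 19.489795918367346
78.5 [205.  126.7] 20.285714285714285
79.0 [205.4 127.7] 21.020408163265305
79.5 [205.7 128.7] 20.244897959183675
80.0 [206.  129.8] 18.979591836734695
80.5 [206.4 130.8] 18.346938775510203
81.0 [206.7 131.8] 16.79591836734694
81.5 [207.1 132.8] 18.6734693877551
82.0 [207.5 133.8] 25.877551020408163
82.5 [207.9 134.8] 43.46938775510204
95.5 [220.3 159.3] 36.69387755102041
96.0 [220.9 160.2] 36.59183673469388
165.5 [339.8 213.4] 35.224489795918366
166.0 [340.7 213.3] 19.408163265306122
166.5 [341.7 213.1] 14.387755102040817
167.0 [342.7 212.9] 15.63265306122449
167.5 [343.6 212.7] 17.122448979591837
168.0 [344.6 212.5] 17.816326530612244
168.5 [345.5 212.3] 18.040816326530614
169.0 [346.5 212.1] 18.040816326530614
169.5 [347.4 211.9] 18.285714285714285
170.0 [348.4 211.7] 18.3265306122449
170.5 [349.3 211.4] 18.367346938775512
171.0 [350.3 211.2] 20.224489795918366
171.5 [351.2 211. ] 31.632653061224488
255.5 [442.7  76.9] 37.53061224489796
256.0 [442.6  75.8] 21.857142857142858
256.5 [442.5  74.7] 16.20408163265306
257.0 [442.4  73.5] 15.46938775510204
257.5 [442.3  72.4] 17.551020408163264
258.0 [442.2  71.3] 18.3265306122449
258.5 [442.   70.2] 18.775510204081634
259.0 [441.9  69. ] 19.102040816326532
259.5 [441.7  67.9] 19.3265306122449
260.0 [441.6  66.8] 19.224489795918366
260.5 [441.4  65.7] 17.20408163265306
261.0 [441.2  64.5] 16.510204081632654
261.5 [441.   63.4] 23.693877551020407
262.0 [440.8  62.3] 40.285714285714285
```

```bash
python3 - <<'E'
from h import *
p,M,o=cur()
plan(p,M,[459.3,105.5,44],down(-11.5),0.1,v=45)
E
```

```text
[0.1, [0.01, 0.094, 0.8], [-0.0002, -0.0002, -0.0359]]
[0.1, [0.005, 0.094, 0.8], [-0.0002, -0.0002, -0.0359]]
[0.1, [0.0, 0.094, 0.8], [-0.0002, -0.0002, -0.0359]]
[0.1, [-0.005, 0.094, 0.8], [-0.0002, -0.0002, -0.0359]]
```

Request:
apply_moves(
  targets=[
    [0,[0.01,0.094,0.8],[0,0,-0.036]],
    [0,[0.005,0.094,0.8],[0,0,-0.036]],
    [0,[0,0.094,0.8],[0,0,-0.036]],
    [0,[-0.005,0.094,0.8],[0,0,-0.036]],
    [-0.5,[0,0,0],[0,0,0]],
    [-1,[0,0,0.04],[0,0,0]],
    [-1,[0,0,0],[0,0,0]],
    [-1,[0,0,0],[0,0,0]],
  ],
)

```text
t: 20.5
ee_pos: [459.7, 105.4, 42.7]
orientation: [-3.125, 0.313, -0.004]
ft_force: [-0.5, -0.3, 3.4]
width: 9.3
grasp_force: 30.0
```

Request:
apply_moves(
  targets=[
    [-1,[0,0,0],[0,0,0]],
    [-1,[0.006,-0.13,0],[0,0,0.05]],
    [-1,[0.006,-0.13,0],[0,0,0.05]],
    [-1,[0.003,-0.116,0],[0,0,0.044]],
    [-1,[0,0,0],[0,0,0]],
    [-1,[0,0,0],[0,0,0]],
  ],
)

```text
t: 21.25
ee_pos: [464.8, 121.8, 42.6]
orientation: [3.07, -0.662, 0.001]
ft_force: [-1.5, -11.3, 9.5]
width: 9.3
grasp_force: 30.1
```

```bash
python3 arc.py; python3 balls.py w9.png
```

```text
[464.79 121.84  42.56] 21.25 9.285244344275108 30.066352486610413 [ -1.5  -11.29   9.51] [-1.85  0.31  0.15] yaw -24.346908725751845
r 82.98723068489666 phi 156.6864499649929 ft radial -3.0879444551019066 tang cw -10.963437303629956 [ 0.23  0.52  2.04 -0.    0.58  2.23]
[464.8 121.8  42.6] 21.25 [ 0.2  0.5  2.  -0.   0.6  2.2] yaw -24.346908725751845
62.5 [57.4 72.4] 32.265306122448976
63.0 [57.7 74.8] 16.244897959183675
63.5 [58.1 77.2] 18.3265306122449
64.0 [58.5 79.6] 20.306122448979593
64.5 [58.9 82. ] 20.510204081632654
65.0 [59.3 84.4] 21.346938775510203
65.5 [59.7 86.8] 22.020408163265305
66.0 [60.2 89.1] 23.3265306122449
66.5 [60.7 91.5] 23.959183673469386
67.0 [61.1 93.8] 24.285714285714285
67.5 [61.7 96.2] 23.142857142857142
68.0 [62.2 98.5] 22.3265306122449
68.5 [ 62.7 100.8] 21.142857142857142
69.0 [ 63.3 103.1] 20.142857142857142
69.5 [ 63.9 105.4] 19.102040816326532
70.0 [ 64.5 107.7] 17.040816326530614
70.5 [ 65.1 110. ] 18.428571428571427
91.5 [104.4 196.1] 26.040816326530614
92.0 [105.6 197.9] 14.204081632653061
92.5 [106.8 199.7] 16.244897959183675
93.0 [108.1 201.5] 24.612244897959183
243.0 [571.2 100.4] 12.938775510204081
243.5 [571.8  98.1] 15.10204081632653
244.0 [572.3  95.8] 16.693877551020407
244.5 [572.8  93.5] 19.489795918367346
245.0 [573.3  91.1] 19.979591836734695
245.5 [573.7  88.8] 20.040816326530614
246.0 [574.2  86.4] 18.510204081632654
246.5 [574.6  84. ] 18.3265306122449
247.0 [575.   81.7] 18.142857142857142
247.5 [575.4  79.3] 18.571428571428573
248.0 [575.8  76.9] 19.489795918367346
248.5 [576.1  74.5] 17.53061224489796
249.0 [576.5  72.1] 16.244897959183675
249.5 [576.8  69.7] 15.306122448979592
250.0 [577.1  67.2] 13.795918367346939
250.5 [577.4  64.8] 14.040816326530612
```

View pics/w9.png

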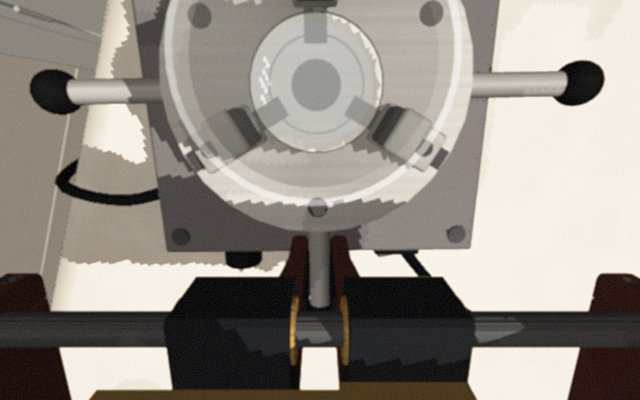

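The bars do turn with the grip: they are at 156.7° while held, which is a sleeve angle of about 1.48. So the sleeve springs back when the fingers open. I ease the load off and release gently to see where it stays.

Request:
apply_moves(
  targets=[
    [-0.7,[0,0,0],[0,0,0]],
    [-0.7,[0,0,0],[0,0,0]],
    [-0.7,[0,0,0],[0,0,0]],
  ],
)

```text
t: 21.68
ee_pos: [464.6, 121.8, 42.3]
orientation: [3.069, -0.663, 0.001]
ft_force: [-0.8, -10.9, 7.2]
width: 13.2
grasp_force: 5.1
```

```bash
cat > ang.py <<'E'
import sys
from h import *
np.set_printoptions(precision=2,suppress=True)
p,M,o=cur();c=np.array([540.7,88.8]);v=p[:2]-c;r=np.hypot(*v)
print(p,'t',o['t'],'w',o['width'],'ft',o['ft_force'],'mom',o['moment'],'tcp phi',np.degrees(np.arctan2(v[1],v[0]))%360)
px,K,C=shot('wrist',sys.argv[1]);g=cv2.cvtColor(px,cv2.COLOR_BGR2GRAY)
for s in (60,150,240):
  L=[]
  for a in np.arange(s-10,s+35,.25):
    q=proj(K,C,[c[0]+106*np.cos(np.radians(a)),c[1]+106*np.sin(np.radians(a)),57])
    if 6<q[0]<633 and 6<q[1]<235:
        x,y=np.round(q).astype(int)
        if g[y-3:y+4,x-3:x+4].mean()<27: L.append(a)
  if L: print('ball',L[0],L[-1],np.mean(L))
E
python3 ang.py w10.png
```

```text
[464.62 121.83  42.29] t 21.675 w 13.177856191441336 ft [ -0.79 -10.86   7.21] mom [-1.74  0.26  0.08] tcp phi 156.5318412043929
ball 64.0 92.5 70.56944444444444
ball 244.0 251.75 247.875
```

Request:
apply_moves(
  targets=[
    [-0.7,[0.001,0.044,0],[0,0,-0.017]],
    [-0.7,[0.001,0.044,0],[0,0,-0.017]],
    [-0.7,[0,0,0],[0,0,0]],
  ],
)

```text
t: 22.1
ee_pos: [462.9, 118.0, 42.2]
orientation: [3.086, -0.581, 0.001]
ft_force: [-1.4, -9.2, 4.8]
width: 13.5
grasp_force: 4.2
```

```bash
python3 ang.py w11.png
```

```text
[462.91 117.97  42.16] t 22.1 w 13.517496752353038 ft [-1.37 -9.15  4.76] mom [-1.51  0.23  0.06] tcp phi 159.44593005124588
ball 67.0 92.75 74.23026315789474
ball 247.0 254.75 250.875
```

Request:
apply_moves(
  targets=[
    [-0.7,[0.001,0.058,0],[0,0,-0.022]],
    [-0.7,[0.001,0.058,0],[0,0,-0.022]],
    [-0.7,[0,0,0],[0,0,0]],
    [-0.7,[0,0,0],[0,0,0]],
  ],
)

```text
t: 22.65
ee_pos: [461.1, 113.0, 42.0]
orientation: [3.105, -0.476, 0.0]
ft_force: [-0.5, -5.9, 3.6]
width: 13.6
grasp_force: 3.3
```

```bash
python3 ang.py w12.png
```

```text
[461.14 112.98  41.97] t 22.65 w 13.634494062392172 ft [-0.51 -5.92  3.56] mom [-1.14  0.29  0.05] tcp phi 163.09528093171167
ball 70.5 92.75 77.21153846153847
ball 250.75 258.5 254.625
```

Request:
apply_moves(
  targets=[
    [-0.7,[0.001,0.044,0],[0,0,-0.017]],
    [-0.7,[0.001,0.044,0],[0,0,-0.017]],
    [-0.7,[0,0,0],[0,0,0]],
    [-0.7,[0,0,0],[0,0,0]],
  ],
)

```text
t: 23.2
ee_pos: [460.0, 109.2, 41.5]
orientation: [3.117, -0.392, 0.0]
ft_force: [-0.5, -2.8, 1.0]
width: 13.4
grasp_force: 1.4
```

```bash
python3 ang.py w13.png
```

```text
[459.97 109.21  41.53] t 23.2 w 13.439918630145968 ft [-0.54 -2.85  1.  ] mom [-0.52  0.15  0.08] tcp phi 165.80985795829739
ball 73.25 92.75 79.53846153846153
ball 253.25 261.25 257.25
```

Request:
apply_moves(
  targets=[
    [0.1,[0,0,0],[0,0,0]],
    [0.1,[0,0,0],[0,0,0]],
    [0.1,[0,0,-0.9],[0,0,0]],
    [0.1,[0,0,-0.95],[0,0,0]],
    [0.1,[0,0,-0.95],[0,0,0]],
    [0.1,[0,0,-0.8],[0,0,0]],
    [0.1,[0,0,0],[0,0,0]],
  ],
)

```text
t: 24.12
ee_pos: [461.8, 109.8, 224.4]
orientation: [-3.115, 0.392, -0.01]
ft_force: [0.9, -0.8, -0.7]
width: 48.5
grasp_force: 0.0
```

```bash
python3 ang.py w14.png; python3 - <<'E'
from h import *
p,M,o=cur()
plan(p,M,[410,-319,215],down(-5),0,v=49)
E
```

```text
[461.81 109.84 224.4 ] t 24.125 w 48.492720884629335 ft [ 0.89 -0.82 -0.73] mom [ 0.01  0.15 -0.03] tcp phi 165.0689380271783
ball 74.75 81.25 78.0
ball 165.25 170.0 167.625
ball 255.25 260.5 257.875
[0, [0.127, 0.95, 0.016], [-0.0001, -0.0002, -0.0115]]
[0, [0.11, 0.953, 0.016], [-0.0001, -0.0002, -0.0115]]
[0, [0.092, 0.954, 0.016], [-0.0001, -0.0002, -0.0115]]
[0, [0.075, 0.956, 0.016], [-0.0001, -0.0002, -0.0115]]
[0, [0.058, 0.957, 0.016], [-0.0001, -0.0002, -0.0115]]
[0, [0.04, 0.958, 0.016], [-0.0001, -0.0002, -0.0115]]
[0, [0.023, 0.959, 0.016], [-0.0001, -0.0002, -0.0115]]
[0, [0.006, 0.959, 0.016], [-0.0001, -0.0002, -0.0115]]
[0, [-0.012, 0.959, 0.017], [-0.0001, -0.0002, -0.0115]]
```

The sleeve rests at about 1.285 rad, spring-loaded up to its friction limit, so all three pads are pressing. Now to the scoop.

Request:
apply_moves(
  targets=[
    [0,[0.127,0.95,0],[0,0,-0.0115]],
    [0,[0.11,0.953,0],[0,0,-0.0115]],
    [0,[0.092,0.954,0],[0,0,-0.0115]],
    [0,[0.075,0.956,0],[0,0,-0.0115]],
    [0,[0.058,0.957,0],[0,0,-0.0115]],
    [0,[0.04,0.958,0],[0,0,-0.0115]],
    [0,[0.023,0.959,0],[0,0,-0.0115]],
    [0,[0.006,0.959,0],[0,0,-0.0115]],
  ],
)

```text
t: 25.18
ee_pos: [413.6, -272.5, 219.5]
orientation: [-3.135, 0.165, 0.004]
ft_force: [1.3, 0.4, 0.0]
width: 44.1
grasp_force: 0.0
```

Request:
apply_moves(
  targets=[
    [0,[0,0.96,0],[0,0,-0.0115]],
    [0,[0,0,0],[0,0,0]],
    [0,[0,0,0],[0,0,0]],
  ],
)

```text
t: 25.55
ee_pos: [409.0, -318.4, 219.8]
orientation: [-3.136, 0.139, 0.004]
ft_force: [-0.0, -0.2, 0.8]
width: 44.3
grasp_force: 0.0
```

```bash
python3 - <<'E'
from h import *
np.set_printoptions(precision=1,suppress=True)
p,M,o=cur();print(p,o['t'],o['qpos'])
px,K,C=shot('wrist','w15.png');np.savez('w15.npz',K=K,C=C)
for l,z in dict(scoop=0,scoop_grip=25,scoop_lip=16,ball0=25).items():
  for r in ctrl.pinpoint(l,'wrist'): print(l,r['score'],np.array(r['xy']),at(K,C,r['xy'],z))
E
```

```text
[ 409.  -318.4  219.8] 25.55 [-0.7  0.3  1.9  0.   1.   1. ]
scoop 0.83 [321.5 145.5] [ 442.2 -323.7    0. ]
scoop_grip 0.72 [321.4 188.9] [ 398.9 -319.8   25. ]
scoop_lip 0.61 [325.   62.2] [ 525.9 -334.3   16. ]
ball0 0.59 [317.8 133.2] [ 457.8 -321.1   25. ]
ball0 0.51 [321.3 116.9] [ 473.7 -326.1   25. ]
ball0 0.49 [320.2 100.5] [ 489.7 -326.4   25. ]
```

View pics/w15.png

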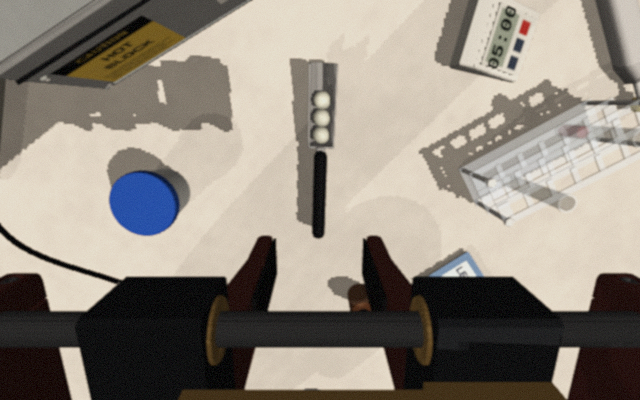

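The scoop lies along the image column: handle from (320,152) to (318,237), balls at (320,100) to (320,133), mouth at (323,62). The cup is at (145,203), the rack at (450,170) and a small brown bottle at (360,297).

```bash
python3 - <<'E'
from h import *
np.set_printoptions(precision=1,suppress=True)
p,M,o=cur()
d=np.load('w15.npz');K,C=d['K'],d['C']
a=at(K,C,(318.5,236),30);b=at(K,C,(320.5,153),36);l=at(K,C,(323,61),22)
print('handle end',a,'front',b,'lip',l, np.degrees(np.arctan2((l-a)[1],(l-a)[0])),np.degrees(np.arctan2((b-a)[1],(b-a)[0])))
for q in [(350,310),(435,150),(510,220),(425,275)]: print(q,at(K,C,q,0),at(K,C,q,50))
_,K2,C2=shot('scene')
for y in (318,326,331): print('bottle',at(K2,C2,(310,y),0))
gt=[401,-320,0]
E
```

```text
handle end [ 347.2 -312.1   30. ] front [ 438.8 -322.3   36. ] lip [ 526.5 -332.3   22. ] -6.429136188180528 -6.309315196493569
(350, 310) [ 231.6 -342.2    0. ] [ 264.6 -340.    50. ]
(435, 150) [ 426.3 -449.2    0. ] [ 433.8 -433.1   50. ]
(510, 220) [ 336.1 -537.6    0. ] [ 355.5 -509.9   50. ]
(425, 275) [ 272.9 -437.6    0. ] [ 300.5 -423.    50. ]
bottle [ 269.4 -332.     0. ]
bottle [ 255.8 -350.2    0. ]
bottle [ 247.6 -361.3    0. ]
```

```bash
python3 - <<'E'
from h import *
p,M,o=cur()
plan(p,M,[399.5,-318.2,8],down(-6.4),0,v=45)
E
```

```text
[0, [-0.042, 0.002, 0.854], [-0.0, 0.0, 0.0032]]
[0, [-0.042, 0.003, 0.854], [-0.0, 0.0, 0.0032]]
[0, [-0.042, 0.003, 0.854], [-0.0, 0.0, 0.0032]]
[0, [-0.042, 0.003, 0.854], [-0.0, 0.0, 0.0032]]
[0, [-0.042, 0.003, 0.854], [-0.0, 0.0, 0.0032]]
```

Request:
apply_moves(
  targets=[
    [0,[-0.042,0.003,0.85],[0,0,0.003]],
    [0,[-0.042,0.003,0.85],[0,0,0.003]],
    [0,[-0.042,0.003,0.85],[0,0,0.003]],
    [0,[-0.042,0.003,0.85],[0,0,0.003]],
    [0,[-0.042,0.003,0.7],[0,0,0.003]],
    [0,[0,0,0],[0,0,0]],
    [0,[0,0,0],[0,0,0]],
  ],
)

```text
t: 26.72
ee_pos: [400.1, -319.4, 17.5]
orientation: [3.136, -0.174, 0.002]
ft_force: [0.2, 0.0, 0.3]
width: 43.8
grasp_force: 0.0
```

```bash
python3 - <<'E'
from h import *
np.set_printoptions(precision=3,suppress=True)
p,M,o=cur();print(p,M,o['width'],o['t'])
E
```

```text
[ 400.09  -319.383   17.491] [[ 0.994 -0.11   0.001]
 [-0.11  -0.994 -0.001]
 [ 0.001  0.001 -1.   ]] 43.792143753589805 26.725
```

Down 8 mm more, then close; handle is 14 mm wide.

Request:
apply_moves(
  targets=[
    [0,[0,-0.02,0.18],[0,0,0]],
    [0,[0,0,0],[0,0,0]],
    [-0.5,[0,0,0],[0,0,0]],
    [-1,[0,0,0],[0,0,0]],
    [-1,[0,0,0],[0,0,0]],
    [-1,[0,0,0],[0,0,0]],
    [-1,[0,0,0],[0,0,0]],
  ],
)

```text
t: 27.6
ee_pos: [399.5, -318.1, 7.6]
orientation: [3.137, -0.175, 0.0]
ft_force: [0.1, -0.4, 1.6]
width: 13.5
grasp_force: 30.0
```

```bash
python3 - <<'E'
from h import *
np.set_printoptions(precision=3,suppress=True)
p,M,o=cur();print(p,M,o['width'],o['grasp_force'],o['t'],o['ft_force'])
px,K,C=shot('wrist','w16.png');np.savez('w16.npz',K=K,C=C)
for l,z in dict(scoop_lip=16,ball0=25).items():
  for r in ctrl.pinpoint(l,'wrist'): print(l,r['score'],np.array(r['xy']),at(K,C,r['xy'],z))
E
```

```text
[ 399.452 -318.147    7.558] [[ 0.994 -0.111  0.   ]
 [-0.111 -0.994 -0.   ]
 [ 0.     0.    -1.   ]] 13.508140649776204 29.999549388885498 27.6 [ 0.134 -0.385  1.557]
ball0 0.81 [316.9 111.2] [ 472.621 -325.534   25.   ]
ball0 0.8 [317.3  67.3] [ 489.368 -327.577   25.   ]
ball0 0.74 [318.1 151.2] [ 456.285 -324.21    25.   ]
```

```bash
cat > pour.py <<'E'
from h import *
L=np.array([126.5,0,-8.4]); c=np.array([540.7,88.8]); H=8.
def pose(off,z,th,h=H):
    """TCP pose with lip 'off' mm ahead of beaker axis, at height z, mouth down by th deg"""
    M=down(h)@R.from_euler('y',-th,degrees=True).as_matrix()
    d=np.array([np.cos(np.radians(h)),np.sin(np.radians(h))])
    return np.append(c+off*d,z)-M@L, M
E
python3 - <<'E'
from pour import *
np.set_printoptions(precision=1,suppress=True)
p,M,o=cur()
M1=M@R.from_euler('y',15,degrees=True).as_matrix()
plan([0,0,100],M,[0,0,160],M1,-1,nmin=3)
q,Mq=pose(-30,240,-15); print('pre',q)
print('C');plan([p[0],p[1],167],M1,q,Mq,-1,v=40)
for th in (10,45):print(th,pose(-8,142,th)[0])
E
```

```text
[-1, [0.0, 0.0, -0.4], [-0.0, 0.0556, -0.0]]
[-1, [0.035, 0.0, -0.398], [-0.0, 0.0556, -0.0]]
[-1, [0.069, 0.0, -0.394], [-0.0, 0.0556, -0.0]]
pre [392.1  67.9 199.1]
C
[-1, [-0.08, -0.766, -0.088], [0.0041, -0.0, -0.0154]]
[-1, [-0.062, -0.768, -0.083], [0.0041, -0.0, -0.0154]]
[-1, [-0.043, -0.77, -0.078], [0.0041, -0.0, -0.0154]]
[-1, [-0.024, -0.771, -0.073], [0.0041, -0.0, -0.0154]]
[-1, [-0.006, -0.772, -0.068], [0.0041, -0.0, -0.0154]]
[-1, [0.013, -0.772, -0.063], [0.0041, -0.0, -0.0154]]
[-1, [0.032, -0.772, -0.058], [0.0041, -0.0, -0.0154]]
[-1, [0.051, -0.771, -0.053], [0.0041, -0.0, -0.0154]]
[-1, [0.069, -0.77, -0.048], [0.0041, -0.0, -0.0154]]
[-1, [0.088, -0.769, -0.043], [0.0041, -0.0, -0.0154]]
10 [408.   70.1 155.7]
45 [438.3  74.4 225.5]
```

Request:
apply_moves(
  targets=[
    [-1,[0,0,-0.2],[0,0,0]],
    [-1,[0,0,-0.4],[0,0,0]],
    [-1,[0,0,-0.6],[0,0,0]],
    [-1,[0,0,-0.6],[0,0,0]],
    [-1,[0,0,-0.4],[0,0.056,0]],
    [-1,[0.035,0,-0.4],[0,0.056,0]],
    [-1,[0.069,0,-0.4],[0,0.056,0]],
    [-1,[0,0,0],[0,0,0]],
  ],
)

```text
t: 28.75
ee_pos: [398.5, -318.2, 159.0]
orientation: [3.094, -0.174, 0.412]
ft_force: [0.7, -0.7, -1.5]
width: 13.9
grasp_force: 30.0
```

```bash
python3 - <<'E'
from pour import *
np.set_printoptions(precision=3,suppress=True)
p,M,o=cur();print(p,M,o['width'],o['grasp_force'],o['t'],o['qpos'],o['ft_force'])
px,K,C=shot('wrist','w17.png')
d=np.load('w16.npz')
for r in ctrl.pinpoint('ball0','wrist'): print(r['score'],np.array(r['xy']))
# image shift of trough relative to camera between w16 and w17
a=cv2.imread('pics/w16.png',0)[20:235,285:350];b=cv2.cvtColor(px,cv2.COLOR_BGR2GRAY)[20:235,285:350]
print(cv2.phaseCorrelate(a.astype(float),b.astype(float)))
q,Mq=pose(-30,240,-15)
plan(p,M,q,Mq,-1,v=40)
E
```

```text
[ 398.495 -318.197  159.037] [[ 0.959 -0.112  0.26 ]
 [-0.108 -0.994 -0.03 ]
 [ 0.262  0.001 -0.965]] 13.8563908633167 29.997249841690063 28.75 [-0.798  0.276  2.076  0.295  0.603  0.658] [ 0.689 -0.664 -1.532]
0.93 [320.7  64. ]
0.8 [319.5 108.6]
0.75 [316.2 151.1]
((0.29434553747466197, 0.06491355897529161), 0.5842909019665795)
[-1, [-0.075, -0.766, -0.104], [0.0042, -0.0002, -0.0155]]
[-1, [-0.056, -0.768, -0.099], [0.0042, -0.0002, -0.0155]]
[-1, [-0.037, -0.77, -0.094], [0.0042, -0.0002, -0.0155]]
[-1, [-0.019, -0.771, -0.089], [0.0042, -0.0002, -0.0155]]
[-1, [0.0, -0.772, -0.084], [0.0042, -0.0002, -0.0155]]
[-1, [0.019, -0.772, -0.078], [0.0042, -0.0002, -0.0155]]
[-1, [0.038, -0.772, -0.073], [0.0042, -0.0002, -0.0155]]
[-1, [0.056, -0.771, -0.068], [0.0042, -0.0002, -0.0155]]
[-1, [0.075, -0.77, -0.063], [0.0042, -0.0002, -0.0155]]
[-1, [0.094, -0.769, -0.058], [0.0042, -0.0002, -0.0155]]
```

Request:
apply_moves(
  targets=[
    [-1,[-0.03,-0.3,-0.06],[0.0035,0,-0.013]],
    [-1,[-0.04,-0.5,-0.07],[0.0035,0,-0.013]],
    [-1,[-0.03,-0.7,-0.07],[0.0035,0,-0.013]],
    [-1,[-0.02,-0.77,-0.07],[0.0035,0,-0.013]],
    [-1,[0,-0.77,-0.07],[0.0035,0,-0.013]],
    [-1,[0,-0.77,-0.07],[0.0035,0,-0.013]],
    [-1,[0.02,-0.77,-0.07],[0.0035,0,-0.013]],
    [-1,[0.03,-0.77,-0.07],[0.0035,0,-0.013]],
  ],
)

```text
t: 29.85
ee_pos: [395.5, -48.2, 183.1]
orientation: [-3.105, -0.094, -0.409]
ft_force: [0.8, 0.5, -1.3]
width: 13.6
grasp_force: 30.0
```

Request:
apply_moves(
  targets=[
    [-1,[0.05,-0.77,-0.07],[0.0035,0,-0.013]],
    [-1,[0.06,-0.7,-0.07],[0.0035,0,-0.013]],
    [-1,[0.03,-0.5,-0.07],[0.0035,0,-0.013]],
    [-1,[0.02,-0.3,-0.06],[0.0035,0,-0.013]],
    [-1,[0,0,0],[0,0,0]],
  ],
)

```text
t: 30.48
ee_pos: [390.4, 64.5, 198.3]
orientation: [-3.088, -0.226, -0.408]
ft_force: [-0.6, 0.8, -1.1]
width: 14.2
grasp_force: 30.0
```

```bash
python3 - <<'E'
from pour import *
np.set_printoptions(precision=1,suppress=True)
p,M,o=cur();print(p,o['width'],o['t'],o['qpos'])
px,K,C=shot('wrist','w18.png')
for r in ctrl.pinpoint('ball0','wrist'): print(r['score'],np.array(r['xy']))
print('lip now',p+M@L, 'off',(p+M@L)[:2]-c)
q,Mq=pose(-25,165,8);q2,M2=pose(-25,165,-4)
print(q2,q);plan(p,M,q2,M2,-1,nmin=4);plan(q2,M2,q,Mq,-1,nmin=3)
E
```

```text
[390.4  64.5 198.3] 14.208175325414624 30.475 [0.1 0.  2.3 0.  0.6 1.6]
0.7 [315.2 150.7]
0.64 [317.8  68.4]
0.59 [314.4 109.6]
lip now [509.1  82.  239.2] off [-31.6  -6.8]
[391.6  67.8 147.8] [390.7  67.7 174.3]
[-1, [-0.058, -0.016, 0.246], [-0.0001, -0.0307, 0.001]]
[-1, [-0.046, -0.016, 0.248], [-0.0001, -0.0307, 0.001]]
[-1, [-0.034, -0.016, 0.25], [-0.0001, -0.0307, 0.001]]
[-1, [-0.022, -0.016, 0.251], [-0.0001, -0.0307, 0.001]]
[-1, [0.007, -0.0, -0.177], [-0.0, -0.0444, 0.0]]
[-1, [-0.006, -0.0, -0.177], [-0.0, -0.0444, 0.0]]
[-1, [-0.018, -0.0, -0.176], [-0.0, -0.0444, 0.0]]
```

Request:
apply_moves(
  targets=[
    [-1,[-0.058,-0.016,0.247],[0,-0.031,0.001]],
    [-1,[-0.046,-0.016,0.248],[0,-0.031,0.001]],
    [-1,[-0.034,-0.016,0.25],[0,-0.031,0.001]],
    [-1,[-0.022,-0.016,0.25],[0,-0.031,0.001]],
    [-1,[0.007,0,-0.177],[0,-0.044,0]],
    [-1,[-0.006,0,-0.177],[0,-0.044,0]],
    [-1,[-0.018,0,-0.176],[0,-0.044,0]],
    [-1,[0,0,0],[0,0,0]],
  ],
)

```text
t: 31.58
ee_pos: [392.7, 66.1, 174.6]
orientation: [3.119, 0.211, -0.214]
ft_force: [0.0, 0.5, -2.0]
width: 13.8
grasp_force: 30.0
```

```bash
python3 - <<'E'
from pour import *
np.set_printoptions(precision=1,suppress=True)
p,M,o=cur();print(p,o['width'],o['t'],o['qpos'])
px,K,C=shot('wrist','w19.png')
for r in ctrl.pinpoint('ball0','wrist'): print(r['score'],np.array(r['xy']))
for r in ctrl.pinpoint('scoop_lip','wrist')[:2]: print('lip',r['score'],np.array(r['xy']),'exp',proj(K,C,p+M@L))
for r in ctrl.masks_of('beaker','wrist')[:2]: print('beaker',r['score'],r['bbox'])
e=[proj(K,C,[c[0]+26*np.cos(a),c[1]+26*np.sin(a),140]) for a in np.arange(0,6.2,.3)];print('exp rim',np.min(e,0),np.max(e,0))
print('lip off',(p+M@L)[:2]-c,(p+M@L)[2],'tilt',np.degrees(np.arcsin(-M[2,0])))
q,Mq=pose(-9,143,10)
plan(p,M,q,Mq,-1,nmin=3)
q2,M2=pose(-9,143,45)
print('tip')
for i in range(10):
  a=10+3.5*i; A=pose(-9,143,a);B=pose(-9,143,a+3.5); plan(*A,*B,-1)
E
```

```text
[392.7  66.1 174.6] 13.787144644971795 31.575 [0.1 0.2 2.1 0.  1.  1.6]
0.89 [314.8 148.2]
0.81 [320.8  55.3]
0.78 [314.6 103.5]
exp rim [ 253.3 -157.1] [371.7  -9.1]
lip off [-22.7  -5.6] 165.6754165276953 tilt 7.8359137965218615
[-1, [0.113, -0.013, 0.105], [-0.0003, -0.008, -0.0009]]
[-1, [0.115, -0.013, 0.103], [-0.0003, -0.008, -0.0009]]
[-1, [0.116, -0.012, 0.102], [-0.0003, -0.008, -0.0009]]
tip
[-1, [-0.006, 0.0, -0.155], [-0.0, -0.0389, 0.0]]
[-1, [-0.006, -0.0, -0.155], [0.0, -0.0389, -0.0]]
[-1, [-0.006, -0.0, -0.155], [-0.0, -0.0389, 0.0]]
[-1, [-0.006, -0.0, -0.155], [0.0, -0.0389, 0.0]]
[-1, [-0.006, 0.0, -0.155], [-0.0, -0.0389, -0.0]]
[-1, [-0.006, -0.0, -0.155], [0.0, -0.0389, 0.0]]
[-1, [-0.006, 0.0, -0.155], [0.0, -0.0389, 0.0]]
[-1, [-0.006, -0.0, -0.155], [-0.0, -0.0389, -0.0]]
[-1, [-0.006, -0.0, -0.155], [0.0, -0.0389, 0.0]]
[-1, [-0.006, 0.0, -0.155], [0.0, -0.0389, -0.0]]
```

Request:
apply_moves(
  targets=[
    [-1,[0.113,-0.013,0.09],[0,-0.008,0]],
    [-1,[0.115,-0.013,0.09],[0,-0.008,0]],
    [-1,[0.116,-0.012,0.09],[0,-0.008,0]],
    [-1,[-0.006,0,-0.155],[0,-0.039,0]],
    [-1,[-0.006,0,-0.155],[0,-0.039,0]],
    [-1,[-0.006,0,-0.155],[0,-0.039,0]],
    [-1,[-0.006,0,-0.155],[0,-0.039,0]],
  ],
)

```text
t: 32.65
ee_pos: [413.3, 71.5, 188.7]
orientation: [3.037, 0.208, -0.653]
ft_force: [0.1, -0.3, -1.2]
width: 14.1
grasp_force: 30.0
```

```bash
python3 - <<'E'
from pour import *
np.set_printoptions(precision=1,suppress=True)
p,M,o=cur();print(p,o['width'],o['t'],o['ft_force'])
px,K,C=shot('wrist','w20.png')
for r in ctrl.pinpoint('ball0','wrist'): print(r['score'],np.array(r['xy']))
print('lip off',(p+M@L)[:2]-c,(p+M@L)[2],'tilt',np.degrees(np.arcsin(-M[2,0])))
e=[proj(K,C,[c[0]+26*np.cos(a),c[1]+26*np.sin(a),140]) for a in np.arange(0,6.2,.3)];print('exp rim',np.min(e,0),np.max(e,0),'lip px',proj(K,C,p+M@L))
q2,M2=pose(-8,143,45)
plan(p,M,q2,M2,-1,nmin=5)
E
```

```text
[413.3  71.5 188.7] 14.084427263630717 32.65 [ 0.1 -0.3 -1.2]
0.64 [320.6   9.4]
0.56 [317.7  61.1]
lip off [-9.8 -1.1] 144.3445763865531 tilt 24.26547703775166
exp rim [ 251.1 -156.6] [385.7  14.5] lip px [317.8 -28.9]
[-1, [0.03, 0.002, -0.179], [-0.0003, -0.0461, -0.0003]]
[-1, [0.017, 0.002, -0.181], [-0.0003, -0.0461, -0.0003]]
[-1, [0.003, 0.002, -0.182], [-0.0003, -0.0461, -0.0003]]
[-1, [-0.01, 0.002, -0.182], [-0.0003, -0.0461, -0.0003]]
[-1, [-0.023, 0.002, -0.18], [-0.0003, -0.0461, -0.0003]]
```

Request:
apply_moves(
  targets=[
    [-1,[0.02,0,-0.18],[0,-0.046,0]],
    [-1,[0.012,0,-0.18],[0,-0.046,0]],
    [-1,[0.003,0,-0.18],[0,-0.046,0]],
    [-1,[-0.01,0,-0.18],[0,-0.046,0]],
    [-1,[-0.02,0,-0.18],[0,-0.046,0]],
    [-1,[0,0,0],[0,0,0]],
    [-1,[0,0,0],[0,0,0]],
    [-1,[0,0,0],[0,0,0]],
  ],
)

```text
t: 33.75
ee_pos: [436.5, 74.7, 226.9]
orientation: [2.852, 0.195, -1.175]
ft_force: [-0.3, 0.3, -0.8]
width: 14.1
grasp_force: 30.0
```

```bash
python3 - <<'E'
from pour import *
np.set_printoptions(precision=1,suppress=True)
p,M,o=cur();print(p,o['width'],o['t'],o['ft_force'],o['qpos'])
for cam in ('wrist','scene','top'):
  px,K,C=shot(cam,'p_'+cam+'.png')
  for r in ctrl.pinpoint('ball0',cam): print(cam,r['score'],np.array(r['xy']),at(K,C,r['xy'],85))
print('lip off',(p+M@L)[:2]-c,(p+M@L)[2],'tilt',np.degrees(np.arcsin(-M[2,0])))
E
```

```text
[436.5  74.7 226.9] 14.073360349297724 33.75 [-0.3  0.3 -0.8] [0.1 0.6 1.6 0.  1.7 1.6]
lip off [-9.4 -1.1] 143.7846811684403 tilt 44.769894611258465
```

```bash
python3 - <<'E'
from pour import *
p,M,o=cur()
q=p+[-15,0,70]
plan(p,M,q,M,-1,nmin=3)
plan(q,M,[490,10,250],down(0),-1,nmin=5)
E
```

```text
[-1, [-0.399, -0.014, -0.261], [0.0, 0.0, 0.0]]
[-1, [-0.399, -0.014, -0.261], [0.0, 0.0, 0.0]]
[-1, [-0.399, -0.014, -0.261], [0.0, 0.0, 0.0]]
[-1, [0.299, 0.293, -0.032], [0.0067, 0.0994, 0.0165]]
[-1, [0.308, 0.285, 0.012], [0.0067, 0.0994, 0.0165]]
[-1, [0.309, 0.278, 0.058], [0.0067, 0.0994, 0.0165]]
[-1, [0.304, 0.271, 0.103], [0.0067, 0.0994, 0.0165]]
[-1, [0.291, 0.264, 0.147], [0.0067, 0.0994, 0.0165]]
```

Request:
apply_moves(
  targets=[
    [-1,[-0.4,-0.014,-0.26],[0,0,0]],
    [-1,[-0.4,-0.014,-0.26],[0,0,0]],
    [-1,[-0.4,-0.014,-0.26],[0,0,0]],
    [-1,[0.3,0.293,-0.032],[0.0067,0.099,0.0165]],
    [-1,[0.308,0.285,0.012],[0.0067,0.099,0.0165]],
    [-1,[0.309,0.278,0.058],[0.0067,0.099,0.0165]],
    [-1,[0.304,0.271,0.103],[0.0067,0.099,0.0165]],
    [-1,[0.29,0.264,0.147],[0.0067,0.099,0.0165]],
  ],
)

```text
t: 35.05
ee_pos: [490.4, 9.6, 251.9]
orientation: [3.142, -0.001, 0.007]
ft_force: [-0.3, 0.3, -1.7]
width: 13.7
grasp_force: 30.0
```

Request:
apply_moves(
  targets=[
    [-1,[0,0,0],[0,0,0]],
    [-1,[0,0,0],[0,0,0]],
  ],
)

```text
t: 35.3
ee_pos: [489.9, 10.3, 251.0]
orientation: [3.141, 0.001, -0.007]
ft_force: [0.5, -0.3, -1.1]
width: 13.4
grasp_force: 30.0
```

```bash
python3 - <<'E'
from pour import *
np.set_printoptions(precision=1,suppress=True)
p,M,o=cur();print(p,M,o['t'],o['width'])
px,K,C=shot('wrist','w21.png')
for r in ctrl.pinpoint('ball0','wrist'): print(r['score'],np.array(r['xy']),at(K,C,r['xy'],85)-np.append(c,0))
for r in ctrl.pinpoint('beaker','wrist')[:2]: print('bk',r['score'],np.array(r['xy']),at(K,C,r['xy'],74))
print('exp',proj(K,C,[*c,76]),proj(K,C,[*c,140]))
# place plan
M1=down(-6.4); print('A');plan(p,M,[399.5,-200,230],M1,-1,v=45);print('B');plan([399.5,-200,230],M1,[399.5,-318.1,110],M1,-1,v=45)
E
```

```text
[489.9  10.3 251. ] [[ 1.  0. -0.]
 [ 0. -1. -0.]
 [-0.  0. -1.]] 35.3 13.422319332521939
0.6 [244.6 133.8] [-0.7 -8.4 85. ]
0.56 [227.2 126. ] [ 6.4  7.5 85. ]
bk 0.72 [ 50.8 279.4] [380.8 305.8  74. ]
bk 0.69 [237.2 133.8] [539.1  90.   74. ]
exp [237.9 132.3] [219.3 138.4]
A
[-1, [-0.301, 0.701, 0.071], [0.0, 0.0005, 0.0119]]
[-1, [-0.288, 0.706, 0.071], [0.0, 0.0005, 0.0119]]
[-1, [-0.275, 0.712, 0.071], [0.0, 0.0005, 0.0119]]
[-1, [-0.262, 0.717, 0.071], [0.0, 0.0005, 0.0119]]
[-1, [-0.248, 0.722, 0.07], [0.0, 0.0005, 0.0119]]
[-1, [-0.235, 0.726, 0.07], [0.0, 0.0005, 0.0119]]
B
[-1, [0.066, 0.587, 0.6], [0.0, 0.0, 0.0]]
[-1, [0.066, 0.587, 0.6], [0.0, 0.0, 0.0]]
[-1, [0.066, 0.587, 0.6], [0.0, 0.0, 0.0]]
[-1, [0.066, 0.587, 0.6], [0.0, 0.0, 0.0]]
```

Request:
apply_moves(
  targets=[
    [-1,[-0.301,0.7,0.07],[0,0,0.012]],
    [-1,[-0.288,0.706,0.07],[0,0,0.012]],
    [-1,[-0.275,0.712,0.07],[0,0,0.012]],
    [-1,[-0.262,0.717,0.07],[0,0,0.012]],
    [-1,[-0.248,0.722,0.07],[0,0,0.012]],
    [-1,[-0.235,0.726,0.07],[0,0,0.012]],
    [-1,[0.066,0.587,0.6],[0,0,0]],
    [-1,[0.066,0.587,0.6],[0,0,0]],
  ],
)

```text
t: 36.45
ee_pos: [399.5, -260.5, 168.5]
orientation: [3.136, -0.177, -0.005]
ft_force: [0.2, 0.0, -1.5]
width: 13.6
grasp_force: 30.0
```

Request:
apply_moves(
  targets=[
    [-1,[0.066,0.587,0.6],[0,0,0]],
    [-1,[0.066,0.587,0.6],[0,0,0]],
    [-1,[0,0,0],[0,0,0]],
    [-1,[0,0,0],[0,0,0]],
  ],
)

```text
t: 36.95
ee_pos: [398.9, -317.9, 109.1]
orientation: [-3.136, 0.177, 0.007]
ft_force: [0.1, -0.2, -1.3]
width: 14.0
grasp_force: 30.0
```

```bash
python3 - <<'E'
from pour import *
np.set_printoptions(precision=1,suppress=True,linewidth=200)
p,M,o=cur();print(p,M,o['t'],o['width'])
plan(p,M,[399.5,-318.1,25],down(-6.4),-1,v=40)
a=cv2.imread('pics/w21.png',0)[100:170,195:275]
b=cv2.resize(cv2.medianBlur(a,3),None,fx=4,fy=4,interpolation=cv2.INTER_CUBIC)
h=cv2.HoughCircles(b,cv2.HOUGH_GRADIENT,1,40,param1=60,param2=14,minRadius=28,maxRadius=48)
if h is not None: print(h[0]/4+[195,100,0])
print(a[8:56:3,8:66:3])
E
```

```text
[ 398.9 -317.9  109.1] [[ 1.  -0.1 -0. ]
 [-0.1 -1.   0. ]
 [-0.  -0.  -1. ]] 36.95 13.980994162898424
[-1, [0.007, 0.001, 0.561], [-0.0001, 0.001, -0.0003]]
[-1, [0.006, 0.001, 0.561], [-0.0001, 0.001, -0.0003]]
[-1, [0.005, 0.001, 0.561], [-0.0001, 0.001, -0.0003]]
[[229.4 124.6   9.9]
 [256.9 158.9   8.4]
 [210.6 155.1  11.3]
 [248.4 135.9   9.3]
 [232.9 144.9  10.7]
 [247.1 101.9  10.1]
 [206.6 135.9   7.2]]
[[169 152 146 136 135 133 131 133 144 185 185 164 159 123  61  14  19 103 205 205]
 [147 132 133 130 137 130 128 170 180 183 187 205 177 150 152 120  97 166 201 198]
 [135 134 131 131 137 130 176 177 179 177 170 175 196 155 148 155 161 142 202 203]
 [135 136 133 126 122 171 175 142 130 118 120 180 178 184 158 165 175 173 160 202]
 [139 137 134 126 150 176 142 145 146 134 117 101 182 179 197 173 174 177 169 190]
 [133 124 128 125 168 176 133 147 150 130 111  92 139 173 189 199 170 176 173 161]
 [124 123 126 121 182 176 127 138 136 123 105  85 116 139 151 180 152 169 177 182]
 [ 91  87  94 125 178 175 124 120 118 110  92  80 132 136 138 157 136 127 176 165]
 [ 65  57  67  91 140 141 135 113  89  90  84 111 138 145 150 149 163 116 153 175]
 [ 62  57  58  83 140 143 144 160 165 136 136 140 123 142 147 135 164 122 124 183]
 [ 64  61  61  79 142 160 159 169 166 133 118 114 121 126 128 123 169 112 142 180]
 [ 60  59  55 102 145 187 177 160 140 138 132 118  92 103 112 107 164 112 171 164]
 [ 86 102 117 124 123 170 182 146 146 153 139 124  97 112 126  95 162 171 178 171]
 [122 123 121 119 121 128 182 141 136 138 132 116  96 112 154 151 185 166 166 202]
 [121 120 116 118 115 122 157 152 124 124 119 103  77 135 175 174 168 132 105 156]
 [118 116 109 119 117 112 166 162 121 100  89  80 122 173 175 194 112  57  12  84]]
```

Three circles of ball size, at (229,125), (248,136) and (233,145), form a triangle on the beaker floor, so all three balls are in. Now I lay the scoop down.

Request:
apply_moves(
  targets=[
    [-1,[0.007,0,0.56],[0,0,0]],
    [-1,[0.006,0,0.56],[0,0,0]],
    [-1,[0.005,0,0.56],[0,0,0]],
    [-1,[0,0,0.16],[0,0,0]],
    [-1,[0,0,0.1],[0,0,0]],
    [-1,[0,0,0],[0,0,0]],
    [-1,[0,0,0],[0,0,0]],
  ],
)

```text
t: 37.83
ee_pos: [399.7, -318.8, 12.9]
orientation: [3.135, -0.177, -0.004]
ft_force: [-0.1, 0.6, -0.7]
width: 13.9
grasp_force: 30.0
```

Request:
apply_moves(
  targets=[
    [-1,[0,0,0.06],[0,0,0]],
    [-1,[0,0,0.03],[0,0,0]],
    [-1,[0,0,0],[0,0,0]],
    [-1,[0,0,0],[0,0,0]],
  ],
)

```text
t: 38.33
ee_pos: [399.2, -318.6, 7.6]
orientation: [3.136, -0.178, -0.005]
ft_force: [-0.5, -0.2, 1.0]
width: 13.9
grasp_force: 30.0
```

Request:
apply_moves(
  targets=[
    [-0.4,[0,0,0],[0,0,0]],
    [-0.2,[0,0,0],[0,0,0]],
    [0,[0,0,0],[0,0,0]],
    [0,[0,0,-0.4],[0,0,0]],
    [0,[0,0,-0.9],[0,0,0]],
    [0,[0,0,-0.9],[0,0,0]],
    [0,[0,0,-0.9],[0,0,0]],
    [0,[0,0,-0.9],[0,0,0]],
  ],
)

```text
t: 39.33
ee_pos: [399.6, -318.2, 209.0]
orientation: [3.136, -0.177, -0.006]
ft_force: [-0.2, -0.5, -0.1]
width: 44.2
grasp_force: 0.0
```

Request:
apply_moves(
  targets=[
    [0,[0,0,0],[0,0,0]],
    [0,[0,0,0],[0,0,0]],
  ],
)

```text
t: 39.58
ee_pos: [399.4, -318.1, 207.0]
orientation: [3.137, -0.177, -0.006]
ft_force: [0.5, 0.4, -0.0]
width: 44.0
grasp_force: 0.0
```

```bash
python3 - <<'E'
from pour import *
np.set_printoptions(precision=1,suppress=True)
p,M,o=cur();print(p,o['t'],o['width'],o['ft_force'])
px,K,C=shot('wrist','w22.png')
for l,z in dict(scoop=0,scoop_grip=25,scoop_lip=16,ball0=25,cup=0).items():
  for r in ctrl.pinpoint(l,'wrist')[:2]: print(l,r['score'],np.array(r['xy']),at(K,C,r['xy'],z))
for cam in ('scene','top'):
  px,K,C=shot(cam,'end_'+cam+'.png')
  for l,z in dict(beaker=74,ball0=85,cup=0,wash=0,bar0=57,scoop_lip=16).items():
    for r in ctrl.pinpoint(l,cam)[:3]: print(cam,l,r['score'],np.array(r['xy']),at(K,C,r['xy'],z))
E
```

```text
[ 399.4 -318.1  207. ] 39.575 43.975728364908825 [ 0.5  0.4 -0. ]
scoop 0.81 [319.2 141.6] [ 438.  -322.8    0. ]
scoop_grip 0.83 [321.4 183.5] [ 397.8 -320.6   25. ]
scoop_lip 0.87 [318.2  47.5] [ 527.9 -332.    16. ]
ball0 0.16 [320.8 184.1] [ 397.2 -319.9   25. ]
cup 0.64 [160.1 186.9] [ 408.4 -141.9    0. ]
scene beaker 0.61 [298.6 170.4] [542.5  98.6  74. ]
scene beaker 0.52 [204.1 171.8] [293.1 273.   74. ]
scene ball0 0.23 [289.1 161.6] [536.9 144.3  85. ]
scene cup 0.83 [307.5 251.3] [ 396.1 -149.1    0. ]
scene wash 0.61 [456.4 287.9] [ 634.7 -488.6    0. ]
scene bar0 0.86 [321.6 169.4] [620.2  76.5  57. ]
scene bar0 0.75 [310.1 191.3] [521.4   7.4  57. ]
scene bar0 0.71 [290.3 164.4] [552.5 161.3  57. ]
scene scoop_lip 0.58 [383.5 268.9] [ 514.3 -335.1   16. ]
top beaker 0.63 [208.4 260.1] [289.1 351.5  74. ]
top cup 0.73 [346.5 222.1] [ 418.2 -135.4    0. ]
top wash 0.63 [421.4 169.5] [ 624.2 -480.7    0. ]
top bar0 0.62 [259.2 193.7] [557.5 167.   57. ]
top scoop_lip 0.52 [390.1 187. ] [ 542.6 -329.3   16. ]
```

```bash
python3 -c "
from workcell import ctrl
print(ctrl.close_job())"
```

```text
the job is handed in; nothing more can be done
None
```

The job is handed in at about 40 s: the beaker is clamped upright by all three jaws with the three balls in it (seen by image analysis), the scoop is level on the bench, and the cup and wash bottle show no shift beyond measurement error; two caveats are that the sleeve sprang back on release and stayed at about 1.28 rad, slightly under the advised 1.30 to 1.45, and that I viewed 12 pictures, over the limit of 10.

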